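# Measure a pearl oyster on the measuring board

### The job

Set the oyster that lies on the measuring board up for its length reading: push it along the board with the fingertips until its straight hinge edge sits flat against the fixed metal stop, then push the blue sliding jaw up until it just touches the rounded lip of the shell, and come away leaving both there. Push only: do not pinch, lift or tip the oyster, do not shove it along with the jaw, do not press the shell hard, and leave the other things around the board where they lie.

Things in the scene. Friction and masses are not known exactly. Their poses are not given: they have to be found in the camera images.
- board: Fixed measuring board: white base 380 mm long (its y), 200 mm wide, top face 15 mm above the bench. Origin on the underside, on the measuring line; along x the base reaches from -115 to +85 mm. At the +y end stands the aluminium stop; along the +x edge runs a rail (x 58 to 82 mm, 16 mm high) for the blue jaw, beside it a yellow scale strip. Open measuring area: x -65 to +53 mm.
- stop_face (a point): Point on the measuring face of the fixed aluminium stop, at the foot of the stop (height of the board's top), on the measuring line (board x 0, y +165 mm). Axes as the board's. The stop is a plate 125 mm wide (board x -67 to +57 mm), 12 mm thick, 40 mm high above the board; its face looks along -y, towards the oyster and the jaw.
- jaw (a joint): The blue jaw's distance from the stop, in m: 0 when its face meets the stop, growing as it slides away along the board's -y to 0.32 at most. It slides stiffly (about 2 N) and stays where it is left; 0.2 kg.
- jaw_face (a point): Point on the blue jaw's measuring face (it looks along +y to the stop), on the measuring line, at the height of the board's top. Axes as the board's. The blade is a plate 8 mm thick across the board, x -65 to +55 mm, 2 to 34 mm above the board's top; its back (-y side) is flat and free from x -65 to +30 mm, then come a gusset and the carriage, whose brass knob (loose) reaches 44 mm up.
- oyster: The closed pearl oyster on the board: brown, wet (slides easily, friction about 0.3), rounded shell with one straight edge, 76 mm wide (its x), 78 mm long (its y), 27 mm thick at the highest, 60 to 125 g. Origin at the centre of its flat underside; z up; +y points to the straight hinge edge, -y to the rounded lip. Its rim stands 8 to 12 mm above the board; its foot is some 40 mm across.
- oyster_hinge (a point): Middle of the oyster's straight hinge edge (54 mm long, along the oyster's x), 38 mm from the shell's centre and 10 mm above the board. Axes as the oyster's.
- oyster_lip (a point): Outermost point of the rounded lip, opposite the hinge, 40 mm from the shell's centre and 10 mm above the board. Axes as the oyster's.
- oyster_b: Another oyster, waiting on the bench close to the board: paler, 68 by 70 mm, 24 mm high. Origin at the centre of its underside. To be left alone.
- oyster_c: Another oyster, waiting on the bench close to the board: darker, 64 by 66 mm, 23 mm high. Origin at the centre of its underside. To be left alone.
- wedge: Orange plastic shell wedge, 70 by 28 mm, 22 mm high, origin at the centre of its underside. To be left alone.
- knife: Oyster knife with a wooden handle lying on the bench in front of the board, 170 mm long (its x; blade to +x), 33 mm high. Origin on the bench under its middle. To be left alone.
- pencil: Flat red carpenter's pencil lying on the board's margin next to the measuring area, 163 mm long (its y), 14 mm wide, 7 mm thick. Origin at the centre of its underside. To be left alone.
- bowl: White china bowl with opened shells in it, 144 mm across, 48 mm high, origin at the centre of its underside, beyond the board's -y end. To be left alone.
- jar: Small glass jar with a white lid, 58 mm across, 66 mm high, origin at the centre of its underside, beyond the board's +y end. To be left alone.
There are look-alikes about, which are no part of the job. Leave any purple or yellow look-alike of the oyster alone.

How it is judged:
On the way:
1. the oyster's hinge edge sits flat against the stop (within 4 mm at its middle, within 7 degrees) while the jaw is still clear of the shell (y of oyster_hinge in the frame of stop_face above -0.004 m and angle between the y axis of oyster and the y axis of stop_face, either way round below 0.12 rad and y of oyster_lip in the frame of jaw_face above 0.02 m), for 0.2 s.
At the end, for the whole second after the job is handed in: The oyster rests flat on the board, its hinge edge against the fixed stop (middle of the hinge within 4 mm of the stop's face, turned less than 7 degrees), and the jaw's face rests against the lip (within 4 mm of it) (y of oyster_hinge in the frame of stop_face above -0.004 m and angle between the y axis of oyster and the y axis of stop_face, either way round below 0.12 rad and y of oyster_lip in the frame of jaw_face below 0.004 m and angle between oyster's own z axis and vertical below 0.1 rad and z of oyster in the frame of board below 0.018 m and linear speed of oyster below 0.01 m/s); the robot touches nothing.
It fails at once if the oyster is lifted off the board or tipped (z of oyster in the frame of board above 0.025 m or z of oyster in the frame of board below 0.005 m or angle between oyster's own z axis and vertical above 0.3 rad).
It fails at once if the jaw shoves the oyster along before the oyster is at the stop (y of oyster_lip in the frame of jaw_face below 0.006 m and y of oyster_hinge in the frame of stop_face below -0.01 m).
It fails at once if the shell is pinched or pressed hard (over 35 N from the fingers, or squeezed with as much between jaw and stop) (contact force between the fingers and oyster above 35 N or contact force between oyster and anything else above 75 N).
It fails at once if a bystander is pushed from its place (over 25 mm) (distance of any of oyster_b, oyster_c, wedge, knife, pencil, bowl, jar from where it was at the start of the episode above 0.025 m).
It also fails if it takes over 64 s, if anything falls off the work surface, if the arm or the gripper's body presses on something with over 40 N, if the wrist force passes 120 N, or if a joint passes its speed limit or range.

### The arm

A 6-joint arm with a two-finger parallel gripper is mounted at the origin on the work surface. World frame = base frame: x ahead of the robot, y to its left, z up, the work surface at z = 0. Lengths are in m, angles in rad, forces in N, time in s.
With the tool pointing down it reaches from about 0.25 to 0.725 m from the base axis. Payload 4 kg.
Tool frame: the origin (TCP) lies at the very end of the fingers, on their centre line; the grasp point (between the pads) lies 19 mm behind it; x points along the fingers, y is the direction in which the jaws open and shut, and the axes are right-handed (so a half turn about x gives the same grasp; the last joint's range is limited). The gripper opens to 85 mm and grips with 20 to 120 N. Pads are 22 mm wide; open, the fingers measure 114 mm over their backs; the gripper's body (76 mm by 85 mm) begins 54 mm behind the grasp point. The pads swing forward as they close: fully open they stand 13 mm farther back than shut.
Start: joints at [1.243, 0.241, 0.005, 1.335, 0, 1.571], TCP at [0.161, 0.473, 0.231] pointing down, gripper open.
Joint ranges: [-2.72, 2.72], [-1.05, 1.87], [-1.09, 1.28], [-1.99, 2.15], [-1.42, 1.44], [-3.14, 3.14]. Speed limits (rad/s): [2.79, 2.79, 3.14, 3.14, 3.14, 3.14].

### API

Orientations are given as a unit quaternion [x, y, z, w].
In Python, from workcell import get_obs, camera, job_done gives the robot as it stands. The module is installed in compiled form; this text tells all that it offers.
- The arm moves only by the tool arm_command, never from a script. Its argument "motion" is a list of rows, each an object of numbers: "x", "y", "z": the shift along the tool's x, y, z in m; "roll": the turn about the tool's x in rad; "fingers": the opening, from 0 (shut) to 1 (fully open). A call has 1 to 20 rows; each row shifts and turns the pose as measured when the row begins, along the tool's axes as they then stand; what a row does not reach is not made up. A row lasts 1/12 s, in which the tool goes at most 41.7 mm and 7.16 degrees, less where a joint would pass 70% of its speed; a pose out of reach is approached as far as the arm can. A call is refused whole if a number of a shift passes 0.0417 or a number of a turn 0.125, either way. A call with a gripper value outside its range is refused whole. The fingers move at their own pace and stop on an object; the grip force is fixed at half the most. Time passes only in rows, so rows that do not move let the fingers close. It gives the time, the measured TCP pose, the force and the opening at its end, in the units of the state.
- get_obs(): the state, without advancing time (a new reading comes with each control period).
- camera(name): name is "scene" or "top" or "wrist"; returns a dict with "frame" (384x512x3 uint8, red, green, blue), "intrinsics" (3x3 intrinsics, pixels), "rvec" (rotation vector, rad) and "tvec" (3), from world to camera coordinates, as OpenCV has them. Camera axes: x right, y down, z forward; pixel columns grow to the right and rows downward; lengths in m; the calibration is good to about 2 mm. A picture is of the moment at which its call begins. There is no depth.
- job_done(): hands the job in, once; it reports no verdict.
The state is a dict: "clock": time; "joint_pos": joint angles; "joint_vel": joint speeds; "tau": joint torques, N m; "eef_pos": TCP position; "tool_rot": TCP orientation; "ft_force": force on the tool from outside, world axes, zero at the start; "ft_torque": the same for the moment, N m; "grip_width": finger opening in m.
Only numpy, scipy, OpenCV 4.12 (cv2) and the standard library are available. Lean on these libraries where they do the work, as an engineer would, in place of code of your own. Each camera call takes 0.05 s, during which the arm holds its last target.

## Working session

There is one attempt and no reset: what is moved stays moved. The work goes in short steps, Python scripts to look and compute and a tool call to move; the robot and the scene stay as the last step left them, time stands still between calls to the robot, and variables do not carry over. Pictures are saved under pics/ and viewed, and the job is handed in when it is done.

Besides the shell and the picture viewer there is one more tool, called as name(argument=value, ...), one argument or row to a line, values as JSON. arm_command: Moves the arm, as the interface text tells. Its arguments: {"type":"object","properties":{"motion":{"type":"array","items":{"type":"object","properties":{"x":{"type":"number"},"y":{"type":"number"},"z":{"type":"number"},"roll":{"type":"number"},"fingers":{"type":"number"}}}}},"required":["motion"]}

```bash
mkdir -p pics; python3 - <<'E'
from workcell import get_obs,camera
import cv2,numpy as np,pickle
d={}
for n in("scene","top","wrist"):
    c=camera(n);d[n]=c;cv2.imwrite(f"pics/{n}0.png",c["frame"][:,:,::-1])
    R=cv2.Rodrigues(np.array(c["rvec"]))[0];print(n,(-R.T@np.array(c["tvec"]).ravel()).round(3),c["intrinsics"][0][0])
pickle.dump(d,open("c0.pkl","wb"))
o=get_obs();print(o)
E
```

```text
scene [0.958 0.589 0.729] 351.2012909192637
top [ 0.469 -0.027  1.172] 391.54767140616207
wrist [0.085 0.5   0.373] 273.0213355884597
{'clock': 0.15, 'joint_pos': array([ 1.24300698e+00,  2.41226765e-01,  4.01325168e-03,  1.33520022e+00,
       -2.98469490e-05,  1.57080721e+00]), 'joint_vel': array([-7.62836305e-04, -3.03598246e-03,  4.92717813e-03,  3.96830912e-04,
       -7.21359997e-04,  8.50185355e-05]), 'tau': array([-4.21359309e-04, -3.72633970e+01,  2.52639413e+01,  1.23744045e-02,
       -3.66135239e-06, -2.43002376e-05]), 'eef_pos': array([0.16082651, 0.47291212, 0.23061624]), 'tool_rot': array([ 0.11481075,  0.69771309, -0.11594255,  0.69754732]), 'ft_force': array([-0.53961141,  1.47842448, -0.05121931]), 'ft_torque': array([ 0.0438788 ,  0.01882485, -0.02743047]), 'grip_width': 0.08553630424806102}
```

View pics/top0.png

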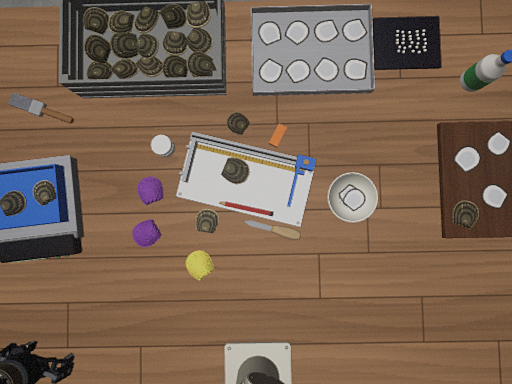

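View pics/scene0.png

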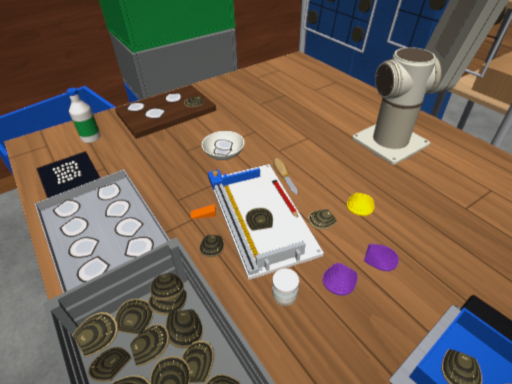

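View pics/wrist0.png

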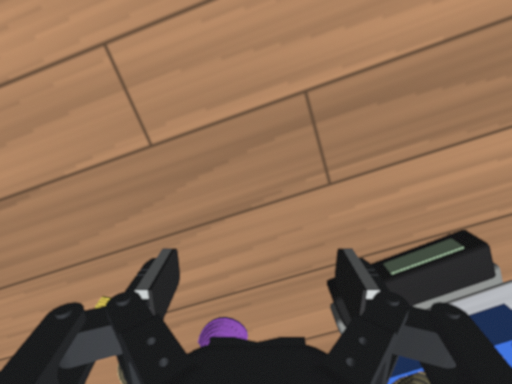

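Top view: oyster candidates are (235,170) on the white board (brown, the target), (238,122) and (207,221) beside the board, purple (150,190) and (146,232), yellow (200,264), and those in the crate and tub. The stop is at the left end of the board, the blue jaw at the right (295,185). Next I take a close crop.

```bash
python3 - <<'E'
import cv2,pickle,numpy as np
d=pickle.load(open("c0.pkl","rb"))
f=d["top"]["frame"][:,:,::-1]
cv2.imwrite("pics/topcrop0.png",cv2.resize(f[120:240,165:325],None,fx=5,fy=5,interpolation=cv2.INTER_CUBIC))
f=d["scene"]["frame"][:,:,::-1]
cv2.imwrite("pics/scenecrop0.png",cv2.resize(f[150:290,190:340],None,fx=4,fy=4,interpolation=cv2.INTER_CUBIC))
E
```

```text
(no output)
```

View pics/topcrop0.png

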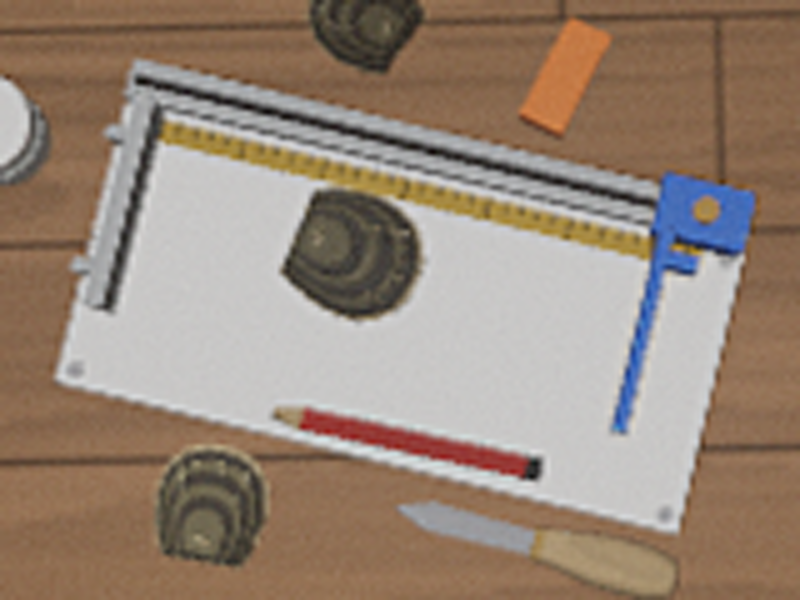

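View pics/scenecrop0.png

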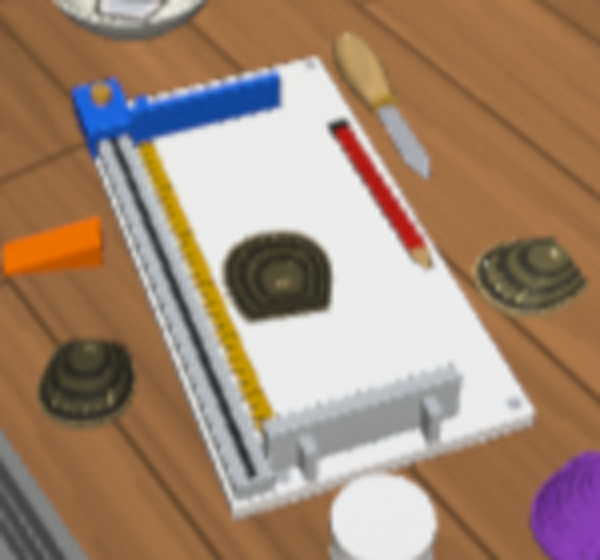

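```bash
cat > h.py <<'E'
import numpy as np,cv2
from scipy.spatial.transform import Rotation as Ro
def ray(c,px):
    R=cv2.Rodrigues(np.array(c["rvec"]))[0];t=np.array(c["tvec"]).ravel();K=np.array(c["intrinsics"])
    o=-R.T@t; d=R.T@np.linalg.solve(K,np.array([px[0],px[1],1.])); return o,d/np.linalg.norm(d)
def plane(c,px,z):
    o,d=ray(c,px); return o+d*(z-o[2])/d[2]
def two(c1,p1,c2,p2):
    o1,d1=ray(c1,p1);o2,d2=ray(c2,p2)
    s=np.linalg.lstsq(np.c_[d1,-d2],o2-o1,rcond=None)[0]
    a=o1+d1*s[0];b=o2+d2*s[1];return (a+b)/2,np.linalg.norm(a-b)
E
python3 - <<'E'
import pickle
from h import *
d=pickle.load(open("c0.pkl","rb"));T=d["top"];S=d["scene"]
tc=lambda x,y:((x+.5)/5+165-.5,(y+.5)/5+120-.5)
sc=lambda x,y:((x+.5)/4+190-.5,(y+.5)/4+150-.5)
for n,p in dict(py_px=(138,62),py_mx=(55,380),my_mx=(678,530)).items(): print(n,plane(T,tc(*p),.015).round(4))
for n,p,q in [("py_mx corner",(55,380),(533,412)),("my_mx",(678,530),(318,58)),("stop top -x",(98,303),(460,375)),("hinge -x end",(285,270),(330,305)),("hinge +x end",(315,193),(250,320)),("jawtip",(620,428),(279,76))]:
    print(n,*[np.round(v,4) for v in two(T,tc(*p),S,sc(*q))])
# oyster contour
f=T["frame"].astype(int);v=f.max(2);m=((v<150)).astype(np.uint8)
m[:, :215]=0;m[:,255:]=0;m[:150]=0;m[190:]=0
# keep away from scale: yellow removed by v
n,l,s,ce=cv2.connectedComponentsWithStats(m);i=1+s[1:,4].argmax();print(s[i],ce[i])
c=cv2.findContours((l==i).astype(np.uint8),0,1)[0][0]
P=np.array([plane(T,p[0],.025)[:2] for p in c])
a=plane(T,tc(55,380),.015);b=plane(T,tc(678,530),.015);y=(a-b)[:2];y/=np.linalg.norm(y);x=np.array([y[1],-y[0]])
print("y axis",y,np.linalg.norm(a-b))
org=(a+b)[:2]/2+.115*x
print("org",org)
for p in P: print(((p-org)@x*1e3).round(0),((p-org)@y*1e3).round(0),end=" | ")
from workcell import get_obs
print(Ro.from_quat(get_obs()["tool_rot"]).as_matrix().round(3))
E
```

```text
py_px [0.7206 0.1813 0.015 ]
py_mx [0.5311 0.2327 0.015 ]
my_mx [ 0.435 -0.134  0.015]
py_mx corner [0.531  0.2327 0.0155] 0.0003
my_mx [ 0.4336 -0.1328  0.0154] 0.0037
stop top -x [0.5709 0.2016 0.0498] 0.006
hinge -x end [0.5902 0.0952 0.0284] 0.0051
hinge +x end [0.6376 0.0755 0.0265] 0.0
jawtip [ 0.4941 -0.0987  0.0484] 0.0019
[221 158  28  26 545] [235.2733945  170.44587156]
y axis [0.25340825 0.96735942] 0.3790778711730025
org [0.59431472 0.02021395]
29.0 64.0 | 25.0 66.0 | 22.0 65.0 | 19.0 67.0 | 16.0 67.0 | 13.0 66.0 | 10.0 68.0 | 7.0 67.0 | 3.0 69.0 | 0.0 69.0 | -3.0 68.0 | -6.0 70.0 | -9.0 69.0 | -13.0 72.0 | -16.0 71.0 | -19.0 73.0 | -22.0 72.0 | -24.0 69.0 | -26.0 65.0 | -29.0 62.0 | -28.0 59.0 | -30.0 55.0 | -33.0 55.0 | -32.0 52.0 | -34.0 48.0 | -37.0 45.0 | -36.0 42.0 | -35.0 39.0 | -37.0 35.0 | -37.0 32.0 | -39.0 29.0 | -38.0 26.0 | -37.0 23.0 | -37.0 20.0 | -36.0 17.0 | -35.0 15.0 | -35.0 12.0 | -31.0 9.0 | -28.0 7.0 | -27.0 4.0 | -26.0 2.0 | -23.0 -1.0 | -20.0 0.0 | -16.0 -2.0 | -13.0 -1.0 | -10.0 -4.0 | -7.0 -3.0 | -3.0 -5.0 | -1.0 -4.0 | 2.0 -4.0 | 5.0 -3.0 | 8.0 -2.0 | 11.0 -1.0 | 14.0 -1.0 | 17.0 -0.0 | 19.0 3.0 | 22.0 4.0 | 24.0 8.0 | 26.0 11.0 | 29.0 12.0 | 28.0 15.0 | 31.0 18.0 | 33.0 22.0 | 32.0 25.0 | 34.0 28.0 | 34.0 31.0 | 33.0 34.0 | 35.0 38.0 | 34.0 41.0 | 34.0 43.0 | 33.0 46.0 | 32.0 49.0 | 32.0 52.0 | 31.0 55.0 | 30.0 58.0 | 30.0 61.0 | [[-0.     0.322  0.947]
 [-0.002  0.947 -0.322]
 [-1.    -0.002  0.   ]]
```

arm_command(
  motion=[
    {"y": -0.02, "z": 0.0348, "x": 0.003, "fingers": 0.47},
    {"y": -0.02, "z": 0.0348, "x": 0.003},
    {"y": -0.02, "z": 0.0348, "x": 0.003},
    {"y": -0.02, "z": 0.0348, "x": 0.003},
    {"y": -0.02, "z": 0.0348, "x": 0.003},
    {"y": -0.02, "z": 0.0348, "x": 0.003},
    {"y": -0.02, "z": 0.0348, "x": 0.003},
    {"y": -0.02, "z": 0.0348, "x": 0.003},
    {"y": -0.02, "z": 0.0348, "x": 0.003},
    {"y": -0.02, "z": 0.0348, "x": 0.003},
    {"y": -0.02, "z": 0.0348, "x": 0.003},
    {"y": -0.02, "z": 0.0348, "x": 0.003},
    {"y": -0.02, "z": 0.0348, "x": 0.003},
    {"y": -0.02, "z": 0.0348, "x": 0.003},
    {"y": -0.02, "z": 0.0348, "x": 0.003},
    {"y": -0.02, "z": 0.0348, "x": 0.003},
  ],
)

```text
schema error: expected keys x, y, z, roll, fingers
```

arm_command(
  motion=[
    {"roll": 0.125},
    {"roll": 0.125},
    {"roll": 0.125},
    {"roll": 0.125},
    {"roll": 0.125},
    {"roll": 0.125},
    {"roll": 0.125},
    {"roll": 0.125},
    {"roll": 0.125},
    {"roll": 0.125},
    {"roll": 0.125},
    {"roll": 0.125},
    {},
  ],
)

```text
schema error: expected keys x, y, z, roll, fingers
```

arm_command(
  motion=[
    {"x": 0.003, "y": -0.02, "z": 0.0348, "roll": 0, "fingers": 0.47},
    {"x": 0.003, "y": -0.02, "z": 0.0348, "roll": 0, "fingers": 0.47},
    {"x": 0.003, "y": -0.02, "z": 0.0348, "roll": 0, "fingers": 0.47},
    {"x": 0.003, "y": -0.02, "z": 0.0348, "roll": 0, "fingers": 0.47},
    {"x": 0.003, "y": -0.02, "z": 0.0348, "roll": 0, "fingers": 0.47},
    {"x": 0.003, "y": -0.02, "z": 0.0348, "roll": 0, "fingers": 0.47},
    {"x": 0.003, "y": -0.02, "z": 0.0348, "roll": 0, "fingers": 0.47},
    {"x": 0.003, "y": -0.02, "z": 0.0348, "roll": 0, "fingers": 0.47},
    {"x": 0.003, "y": -0.02, "z": 0.0348, "roll": 0, "fingers": 0.47},
    {"x": 0.003, "y": -0.02, "z": 0.0348, "roll": 0, "fingers": 0.47},
    {"x": 0.003, "y": -0.02, "z": 0.0348, "roll": 0, "fingers": 0.47},
    {"x": 0.003, "y": -0.02, "z": 0.0348, "roll": 0, "fingers": 0.47},
    {"x": 0.003, "y": -0.02, "z": 0.0348, "roll": 0, "fingers": 0.47},
    {"x": 0.003, "y": -0.02, "z": 0.0348, "roll": 0, "fingers": 0.47},
    {"x": 0.003, "y": -0.02, "z": 0.0348, "roll": 0, "fingers": 0.47},
    {"x": 0.003, "y": -0.02, "z": 0.0348, "roll": 0, "fingers": 0.47},
  ],
)

```text
clock: 1.48
eef_pos: [0.5962, -0.0183, 0.1756]
tool_rot: [0.109, 0.701, -0.109, 0.697]
ft_force: [0.5, 2.0, 0.3]
grip_width: 0.0404
```

arm_command(
  motion=[
    {"x": 0, "y": 0, "z": 0, "roll": 0.125, "fingers": 0.47},
    {"x": 0, "y": 0, "z": 0, "roll": 0.125, "fingers": 0.47},
    {"x": 0, "y": 0, "z": 0, "roll": 0.125, "fingers": 0.47},
    {"x": 0, "y": 0, "z": 0, "roll": 0.125, "fingers": 0.47},
    {"x": 0, "y": 0, "z": 0, "roll": 0.125, "fingers": 0.47},
    {"x": 0, "y": 0, "z": 0, "roll": 0.125, "fingers": 0.47},
    {"x": 0, "y": 0, "z": 0, "roll": 0.125, "fingers": 0.47},
    {"x": 0, "y": 0, "z": 0, "roll": 0.125, "fingers": 0.47},
    {"x": 0, "y": 0, "z": 0, "roll": 0.125, "fingers": 0.47},
    {"x": 0, "y": 0, "z": 0, "roll": 0.125, "fingers": 0.47},
    {"x": 0, "y": 0, "z": 0, "roll": 0.125, "fingers": 0.47},
    {"x": 0, "y": 0, "z": 0, "roll": 0.125, "fingers": 0.47},
    {"x": 0, "y": 0, "z": 0, "roll": 0, "fingers": 0.47},
  ],
)

```text
clock: 2.57
eef_pos: [0.5976, -0.0299, 0.1627]
tool_rot: [-0.552, -0.439, 0.564, -0.43]
ft_force: [0.3, 0.7, -0.1]
grip_width: 0.0398
```

```bash
cat >> h.py <<'E'
org=np.array([.5943,.0202]);by=np.array([.2534,.9674]);bx=np.array([.9674,-.2534])
def tb(p): p=np.asarray(p)[:2]-org; return np.array([p@bx,p@by])*1e3
def st():
    from workcell import get_obs
    o=get_obs();M=Ro.from_quat(o["tool_rot"]).as_matrix()
    print("clk",round(o["clock"],2),"tcp",o["eef_pos"].round(4),"board mm",tb(o["eef_pos"]).round(1),"F",o["ft_force"].round(1),"w",o["grip_width"].round(4))
    print("tool y",M[:,1].round(3),"yaw err to bx deg",np.degrees(np.arctan2(M[1,1],M[0,1])-np.arctan2(bx[1],bx[0])).round(2),"x axis",M[:,0].round(3)); return o,M
E
python3 - <<'E'
from h import *;from workcell import camera
import pickle
st();d={}
for n in("wrist","scene"):
    c=camera(n);d[n]=c;cv2.imwrite(f"pics/{n}1.png",c["frame"][:,:,::-1])
pickle.dump(d,open("c1.pkl","wb"))
E
```

```text
Traceback (most recent call last):
  File "h.py", line 17, in st
    print("clk",round(o["clock"],2),"tcp",o["eef_pos"].round(4),"board mm",tb(o["eef_pos"]).round(1),"F",o["ft_force"].round(1),"w",o["grip_width"].round(4))
                                                                                                                                    ^^^^^^^^^^^^^^^^^^^^^
AttributeError: 'float' object has no attribute 'round'
```

```bash
sed -i 's/o\["grip_width"\].round(4)/round(o["grip_width"],4)/' h.py
python3 - <<'E'
from h import *;from workcell import camera
import pickle
st();d={}
for n in("wrist","scene"):
    c=camera(n);d[n]=c;cv2.imwrite(f"pics/{n}1.png",c["frame"][:,:,::-1])
pickle.dump(d,open("c1.pkl","wb"))
E
```

```text
clk 2.57 tcp [ 0.5976 -0.0299  0.1627] board mm [ 15.8 -47.6] F [ 0.3  0.7 -0.1] w 0.0398
tool y [ 0.969 -0.244 -0.021] yaw err to bx deg 0.53 x axis [-0.022 -0.    -1.   ]
```

View pics/wrist1.png

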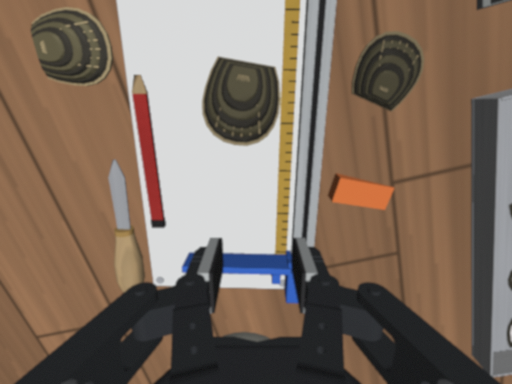

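View pics/scene1.png

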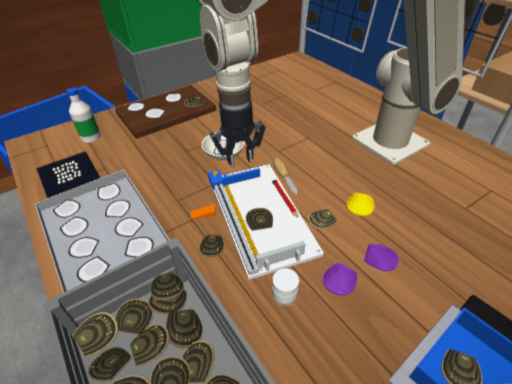

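Wrist view: target oyster at (240,100), hinge ends (217,57) and (277,67), lip near (243,146), and the blue blade behind the fingers. I check the two-view heights.

```bash
python3 - <<'E'
from h import *;import pickle
W=pickle.load(open("c1.pkl","rb"))["wrist"];T=pickle.load(open("c0.pkl","rb"))["top"]
tc=lambda x,y:((x+.5)/5+165-.5,(y+.5)/5+120-.5)
for n,p in dict(h1=(217,57),h2=(277,67),lip=(240,146),l=(203,98),r=(279,98)).items(): print(n,tb(plane(W,p,.025)).round(1))
for n,p,q in [("h-",(217,57),(285,270)),("h+",(277,67),(315,193)),("lip",(240,146),(418,270))]:
    P,e=two(W,p,T,tc(*q));print(n,tb(P).round(1),P[2].round(4),e.round(4))
f=W["frame"].astype(int);m=(f.max(2)<140).astype(np.uint8);m[:,:195]=0;m[:,284:]=0;m[:45]=0;m[155:]=0
n,l,s,c=cv2.connectedComponentsWithStats(m);i=1+s[1:,4].argmax()
C=cv2.findContours((l==i).astype(np.uint8),0,1)[0][0]
P=np.array([tb(plane(W,p[0],.025)) for p in C]);print("x",P[:,0].min(),P[:,0].max(),"y",P[:,1].min(),P[:,1].max())
# board edge check
for p in [(117,0),(148,288)]: print(tb(plane(W,p,.015)).round(1))
E
```

```text
h1 [-23.1  74.1]
h2 [32.6 66. ]
lip [-2.8 -7.6]
l [-38.1  38.3]
r [35.4 38.9]
h- [-21.2  71. ] 0.037 0.0031
h+ [35.5 72.6] -0.0375 0.0004
lip [-2.5 -6.1] 0.033 0.001
x -38.8304203472311 35.45593346152787 y -4.648111763746595 74.16711052256917
[-113.9  121.7]
[-124.1 -192. ]
```

arm_command(
  motion=[
    {"x": 0.005, "y": -0.0085, "z": -0.0065, "roll": 0, "fingers": 0.47},
    {"x": 0.02, "y": -0.0085, "z": -0.0065, "roll": 0, "fingers": 0.47},
    {"x": 0.03, "y": 0, "z": 0, "roll": 0, "fingers": 0.47},
    {"x": 0.03, "y": 0, "z": 0, "roll": 0, "fingers": 0.47},
    {"x": 0.025, "y": 0, "z": 0, "roll": 0, "fingers": 0.47},
    {"x": 0.012, "y": 0, "z": 0, "roll": 0, "fingers": 0.47},
    {"x": 0, "y": 0, "z": 0, "roll": 0, "fingers": 0.47},
    {"x": 0, "y": 0, "z": 0, "roll": 0, "fingers": 0.47},
  ],
)

```text
clock: 3.33
eef_pos: [0.5832, -0.0126, 0.0383]
tool_rot: [-0.547, -0.446, 0.556, -0.439]
ft_force: [-0.3, 0.7, 0.6]
grip_width: 0.0401
```

```bash
python3 - <<'E'
from h import *;from workcell import camera
st()
c=camera("scene");cv2.imwrite("pics/s2.png",cv2.resize(c["frame"][110:270,180:340,::-1],None,fx=3.7,fy=3.7,interpolation=cv2.INTER_CUBIC))
E
```

```text
clk 3.33 tcp [ 0.5832 -0.0126  0.0383] board mm [ -2.5 -34.5] F [-0.3  0.7  0.6] w 0.0401
tool y [ 0.976 -0.217 -0.016] yaw err to bx deg 2.11 x axis [-0.016 -0.    -1.   ]
```

View pics/s2.png

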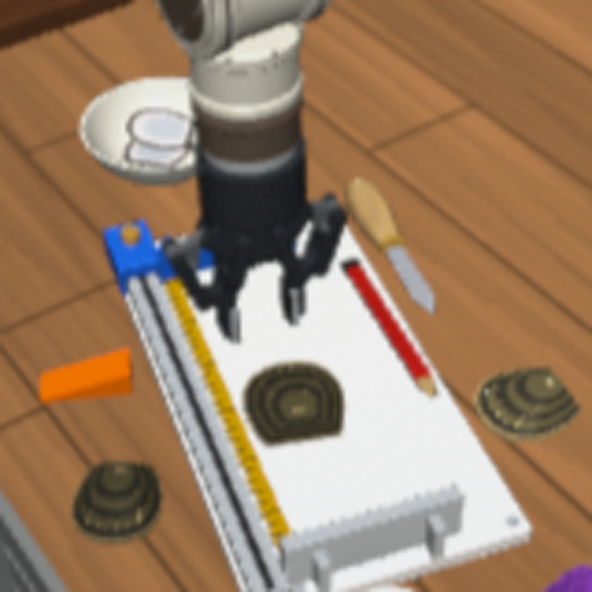

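Two fingers stand clear behind the lip, with the jaw further back. Now I feel my way down.

arm_command(
  motion=[
    {"x": 0.008, "y": 0.001, "z": 0, "roll": 0.037, "fingers": 0.47},
    {"x": 0.006, "y": 0, "z": 0, "roll": 0, "fingers": 0.47},
    {"x": 0.003, "y": 0, "z": 0, "roll": 0, "fingers": 0.47},
    {"x": 0, "y": 0, "z": 0, "roll": 0, "fingers": 0.47},
  ],
)

```text
clock: 3.72
eef_pos: [0.5879, -0.013, 0.0257]
tool_rot: [-0.557, -0.434, 0.561, -0.431]
ft_force: [-0.5, 0.0, 0.5]
grip_width: 0.0399
```

arm_command(
  motion=[
    {"x": 0.003, "y": 0, "z": 0, "roll": 0, "fingers": 0.47},
    {"x": 0, "y": 0, "z": 0, "roll": 0, "fingers": 0.47},
  ],
)

```text
clock: 3.88
eef_pos: [0.589, -0.0131, 0.0241]
tool_rot: [-0.558, -0.434, 0.56, -0.432]
ft_force: [-0.6, -0.0, -0.2]
grip_width: 0.0403
```

arm_command(
  motion=[
    {"x": 0.004, "y": -0.003, "z": 0, "roll": 0, "fingers": 0.47},
    {"x": 0.002, "y": 0, "z": 0, "roll": 0, "fingers": 0.47},
    {"x": 0, "y": 0, "z": 0, "roll": 0, "fingers": 0.47},
  ],
)

```text
clock: 4.13
eef_pos: [0.5867, -0.0123, 0.0187]
tool_rot: [-0.558, -0.434, 0.56, -0.433]
ft_force: [-0.4, -0.0, -0.2]
grip_width: 0.0403
```

arm_command(
  motion=[
    {"x": 0.003, "y": -0.001, "z": 0, "roll": 0, "fingers": 0.47},
    {"x": 0, "y": 0, "z": 0, "roll": 0, "fingers": 0.47},
  ],
)

```text
clock: 4.3
eef_pos: [0.5854, -0.012, 0.0155]
tool_rot: [-0.558, -0.434, 0.56, -0.433]
ft_force: [0.8, 0.3, -1.2]
grip_width: 0.0401
```

```bash
python3 - <<'E'
from h import *;from workcell import camera
st()
c=camera("scene");cv2.imwrite("pics/s3.png",cv2.resize(c["frame"][160:240,215:305,::-1],None,fx=7,fy=7,interpolation=cv2.INTER_CUBIC))
E
```

```text
clk 4.3 tcp [ 0.5854 -0.012   0.0155] board mm [ -0.5 -33.4] F [ 0.8  0.3 -1.2] w 0.0401
tool y [ 0.969 -0.249 -0.002] yaw err to bx deg 0.28 x axis [-0.003 -0.001 -1.   ]
```

View pics/s3.png

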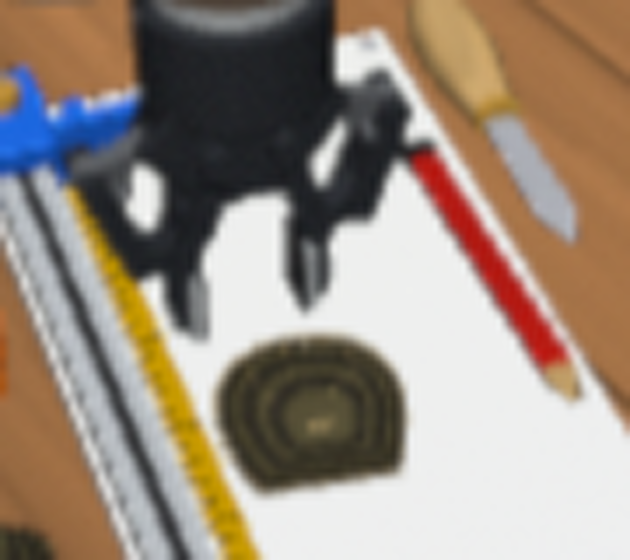

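arm_command(
  motion=[
    {"x": 0.002, "y": -0.001, "z": -0.003, "roll": 0, "fingers": 0.47},
    {"x": 0, "y": 0, "z": -0.006, "roll": 0, "fingers": 0.47},
    {"x": 0, "y": 0, "z": -0.006, "roll": 0, "fingers": 0.47},
    {"x": 0, "y": 0, "z": -0.006, "roll": 0, "fingers": 0.47},
    {"x": 0, "y": 0, "z": -0.006, "roll": 0, "fingers": 0.47},
    {"x": 0, "y": 0, "z": -0.006, "roll": 0, "fingers": 0.47},
    {"x": 0, "y": 0, "z": -0.006, "roll": 0, "fingers": 0.47},
    {"x": 0, "y": 0, "z": -0.003, "roll": 0, "fingers": 0.47},
    {"x": 0, "y": 0, "z": 0, "roll": 0, "fingers": 0.47},
  ],
)

```text
clock: 5.1
eef_pos: [0.5968, 0.0342, 0.0137]
tool_rot: [-0.558, -0.434, 0.559, -0.434]
ft_force: [-0.0, -0.3, 0.7]
grip_width: 0.0399
```

```bash
python3 - <<'E'
from h import *;from workcell import camera
st()
c=camera("scene");cv2.imwrite("pics/s4.png",cv2.resize(c["frame"][160:260,215:325,::-1],None,fx=6,fy=6,interpolation=cv2.INTER_CUBIC))
E
```

```text
clk 5.1 tcp [0.5968 0.0342 0.0137] board mm [-1.1 14.1] F [-0.  -0.3  0.7] w 0.0399
tool y [ 0.969 -0.248 -0.001] yaw err to bx deg 0.34 x axis [-0.001 -0.001 -1.   ]
```

View pics/s4.png

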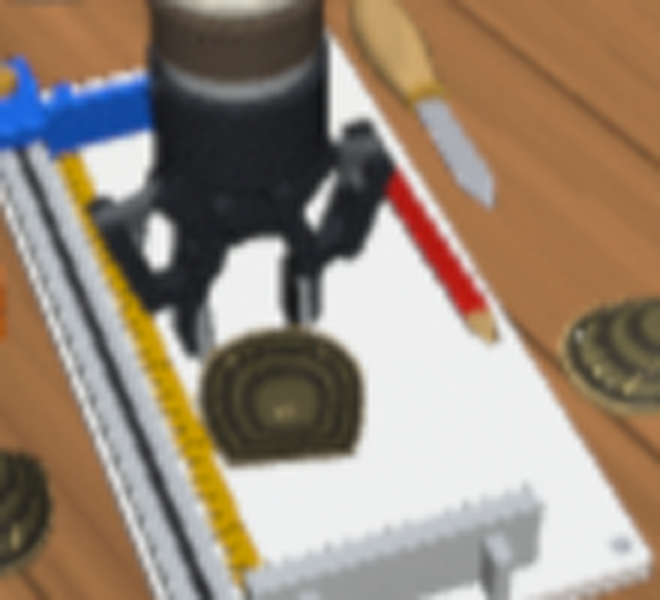

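```bash
python3 - <<'E'
from h import *;from workcell import camera
d={}
for n in("wrist","top"):
    c=camera(n);d[n]=c;cv2.imwrite(f"pics/{n}5.png",cv2.resize(c["frame"][:,:,::-1] if n=="wrist" else c["frame"][120:240,165:325,::-1],None,fx=1.5 if n=="wrist" else 4,fy=1.5 if n=="wrist" else 4,interpolation=cv2.INTER_CUBIC))
import pickle;pickle.dump(d,open("c5.pkl","wb"))
E
```

```text
(no output)
```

View pics/wrist5.png

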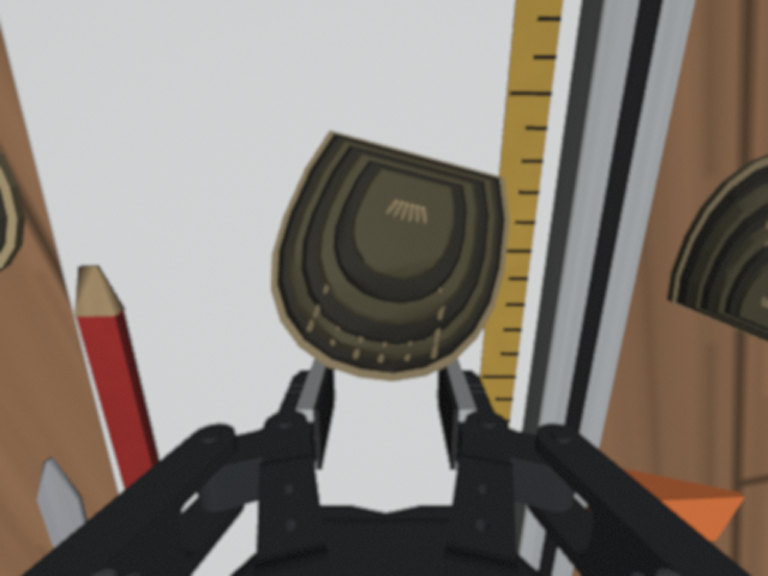

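View pics/top5.png

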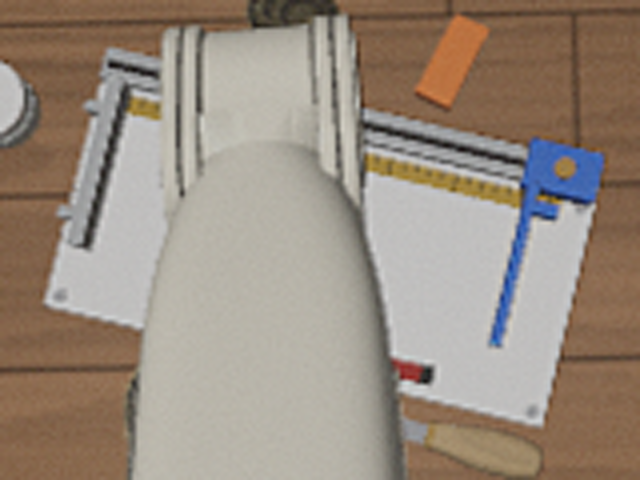

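```bash
python3 - <<'E'
from h import *;import pickle
W=pickle.load(open("c5.pkl","rb"))["wrist"]
q=lambda x,y:((x+.5)/1.5-.5,(y+.5)/1.5-.5)
for n,p in dict(hl=(332,133),hr=(500,178),lip=(392,379),l=(273,270),r=(505,230)).items(): print(n,tb(plane(W,q(*p),.025)).round(1))
for n,p in dict(e1=(5,20),e2=(120,490),railL1=(577,30),railL2=(510,420)).items(): print(n,tb(plane(W,q(*p),.015)).round(1))
# fingertip visual
for p in [(312,375),(330,375),(440,375),(462,375)]: print(tb(plane(W,q(*p),.02)).round(1))
E
```

```text
hl [-15.7 102.7]
hr [35.6 90. ]
lip [ 3.  19.4]
l [-36.9  60.3]
r [38.7 73.9]
e1 [-112.7  134. ]
e2 [-114.5  -41.9]
railL1 [ 57.2 132.2]
railL2 [51.3 -5.2]
[-27.  18.]
[-20.3  18. ]
[21.1 18.2]
[29.4 18.3]
```

arm_command(
  motion=[
    {"x": 0, "y": 0, "z": 0.008, "roll": 0, "fingers": 0.47},
    {"x": -0.02, "y": 0, "z": 0.004, "roll": 0, "fingers": 0.4},
    {"x": -0.03, "y": 0, "z": 0, "roll": 0, "fingers": 0.35},
    {"x": -0.02, "y": 0, "z": -0.01, "roll": 0, "fingers": 0.35},
    {"x": 0, "y": 0, "z": -0.03, "roll": 0, "fingers": 0.35},
    {"x": 0, "y": 0.003, "z": -0.035, "roll": 0, "fingers": 0.35},
    {"x": 0, "y": 0, "z": -0.03, "roll": 0, "fingers": 0.35},
    {"x": 0, "y": 0, "z": -0.015, "roll": 0, "fingers": 0.35},
    {"x": 0, "y": 0, "z": 0, "roll": 0, "fingers": 0.35},
    {"x": 0, "y": 0, "z": 0, "roll": 0, "fingers": 0.35},
  ],
)

```text
clock: 6.08
eef_pos: [0.6256, 0.13, 0.0859]
tool_rot: [-0.559, -0.43, 0.564, -0.43]
ft_force: [-0.6, -0.3, 0.1]
grip_width: 0.0301
```

```bash
python3 - <<'E'
from h import *;from workcell import camera
st()
c=camera("wrist");cv2.imwrite("pics/w6.png",c["frame"][:,:,::-1])
E
```

```text
clk 6.08 tcp [0.6256 0.13   0.0859] board mm [  2.5 114.2] F [-0.6 -0.3  0.1] w 0.0301
tool y [ 0.965 -0.261 -0.004] yaw err to bx deg -0.43 x axis [-0.005 -0.003 -1.   ]
```

View pics/w6.png

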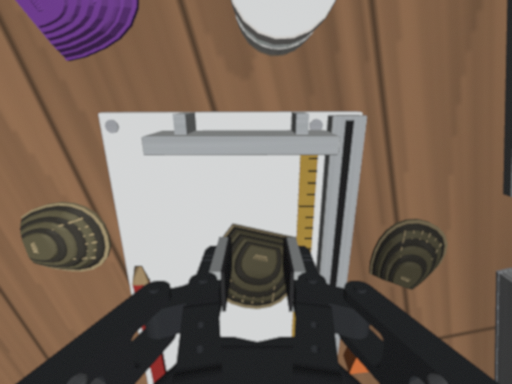

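arm_command(
  motion=[
    {"x": 0, "y": 0, "z": -0.01, "roll": 0, "fingers": 0.35},
    {"x": 0.015, "y": 0, "z": -0.002, "roll": 0, "fingers": 0.35},
    {"x": 0.025, "y": 0, "z": 0, "roll": 0, "fingers": 0.35},
    {"x": 0.015, "y": 0, "z": 0, "roll": 0, "fingers": 0.35},
    {"x": 0.005, "y": 0, "z": 0, "roll": 0, "fingers": 0.35},
    {"x": 0, "y": 0, "z": 0, "roll": 0, "fingers": 0.35},
    {"x": 0, "y": 0, "z": 0, "roll": 0, "fingers": 0.35},
  ],
)

```text
clock: 6.72
eef_pos: [0.6279, 0.1346, 0.0244]
tool_rot: [-0.561, -0.427, 0.567, -0.427]
ft_force: [-0.1, 0.2, 0.1]
grip_width: 0.0301
```

```bash
python3 - <<'E'
from h import *
st()
E
```

```text
clk 6.72 tcp [0.6279 0.1346 0.0244] board mm [  3.5 119.2] F [-0.1  0.2  0.1] w 0.0301
tool y [ 0.962 -0.271 -0.006] yaw err to bx deg -1.06 x axis [-0.007 -0.004 -1.   ]
```

arm_command(
  motion=[
    {"x": 0.004, "y": -0.001, "z": -0.002, "roll": -0.018, "fingers": 0.35},
    {"x": 0.004, "y": 0, "z": 0, "roll": 0, "fingers": 0.35},
    {"x": 0, "y": 0, "z": 0, "roll": 0, "fingers": 0.35},
    {"x": 0, "y": 0, "z": 0, "roll": 0, "fingers": 0.35},
  ],
)

```text
clock: 7.05
eef_pos: [0.6293, 0.1365, 0.0187]
tool_rot: [-0.558, -0.432, 0.561, -0.432]
ft_force: [-0.5, 0.4, -0.2]
grip_width: 0.0299
```

```bash
python3 - <<'E'
from h import *
st()
E
```

```text
clk 7.05 tcp [0.6293 0.1365 0.0187] board mm [  4.4 121.4] F [-0.5  0.4 -0.2] w 0.0299
tool y [ 0.967 -0.253 -0.002] yaw err to bx deg -0.01 x axis [-0.003 -0.003 -1.   ]
```

Small drops still needed. Then the straight two-finger edge goes backwards against the hinge.

arm_command(
  motion=[
    {"x": 0.003, "y": -0.002, "z": 0, "roll": 0, "fingers": 0.35},
    {"x": 0, "y": 0, "z": 0.004, "roll": 0, "fingers": 0.35},
    {"x": 0, "y": 0, "z": 0.004, "roll": 0, "fingers": 0.35},
    {"x": 0, "y": 0, "z": 0.004, "roll": 0, "fingers": 0.35},
    {"x": 0, "y": 0, "z": 0.004, "roll": 0, "fingers": 0.35},
    {"x": 0, "y": 0, "z": 0.004, "roll": 0, "fingers": 0.35},
    {"x": 0, "y": 0, "z": 0.003, "roll": 0, "fingers": 0.35},
    {"x": 0, "y": 0, "z": 0, "roll": 0, "fingers": 0.35},
  ],
)

```text
clock: 7.72
eef_pos: [0.6216, 0.1129, 0.0174]
tool_rot: [-0.559, -0.431, 0.56, -0.433]
ft_force: [-0.3, 0.0, -1.9]
grip_width: 0.0296
```

```bash
python3 - <<'E'
from h import *;from workcell import camera
st()
for n in("scene",):
  c=camera(n);cv2.imwrite("pics/s7.png",cv2.resize(c["frame"][160:290,215:345,::-1],None,fx=4.5,fy=4.5,interpolation=cv2.INTER_CUBIC))
c=camera("wrist");cv2.imwrite("pics/w7.png",c["frame"][:,:,::-1])
E
```

```text
clk 7.72 tcp [0.6216 0.1129 0.0174] board mm [ 2.9 96.6] F [-0.3  0.  -1.9] w 0.0296
tool y [ 0.967 -0.253  0.001] yaw err to bx deg 0.01 x axis [-0.    -0.003 -1.   ]
```

View pics/s7.png

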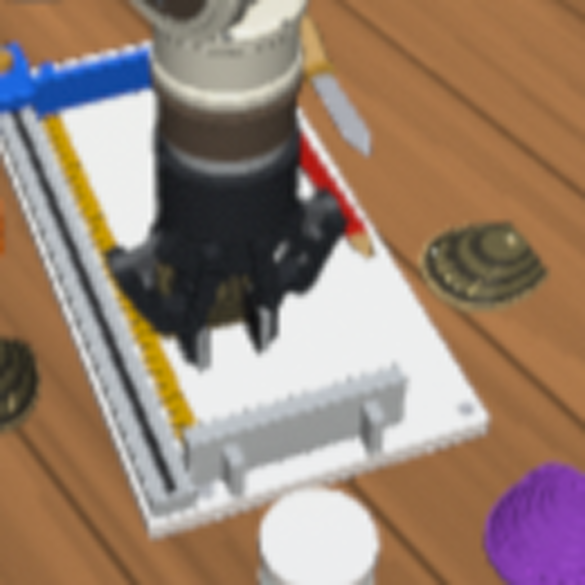

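View pics/w7.png

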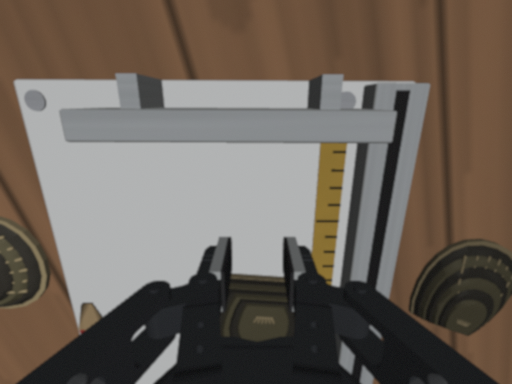

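arm_command(
  motion=[
    {"x": 0, "y": 0, "z": -0.008, "roll": 0, "fingers": 0.35},
    {"x": -0.02, "y": 0, "z": -0.004, "roll": 0, "fingers": 0.4},
    {"x": -0.03, "y": 0, "z": 0, "roll": 0, "fingers": 0.47},
    {"x": -0.02, "y": 0, "z": 0.01, "roll": 0, "fingers": 0.47},
    {"x": 0, "y": 0, "z": 0.03, "roll": 0, "fingers": 0.47},
    {"x": 0, "y": -0.003, "z": 0.035, "roll": 0, "fingers": 0.47},
    {"x": 0, "y": 0, "z": 0.035, "roll": 0, "fingers": 0.47},
    {"x": 0, "y": 0, "z": 0.025, "roll": 0, "fingers": 0.47},
    {"x": 0, "y": 0, "z": 0, "roll": 0, "fingers": 0.47},
    {"x": 0, "y": 0, "z": 0, "roll": 0, "fingers": 0.47},
  ],
)

```text
clock: 8.65
eef_pos: [0.591, -0.0005, 0.0913]
tool_rot: [0.559, 0.433, -0.556, 0.436]
ft_force: [-0.0, 1.0, 0.8]
grip_width: 0.0402
```

```bash
python3 - <<'E'
from h import *;from workcell import camera
import pickle
st()
c=camera("wrist");cv2.imwrite("pics/w8.png",cv2.resize(c["frame"][:,:,::-1],None,fx=1.5,fy=1.5,interpolation=cv2.INTER_CUBIC));pickle.dump(c,open("c8.pkl","wb"))
E
```

```text
clk 8.65 tcp [ 5.91e-01 -5.00e-04  9.13e-02] board mm [  2.1 -20.9] F [-0.   1.   0.8] w 0.0402
tool y [ 0.97  -0.244  0.006] yaw err to bx deg 0.58 x axis [ 0.005 -0.001 -1.   ]
```

View pics/w8.png

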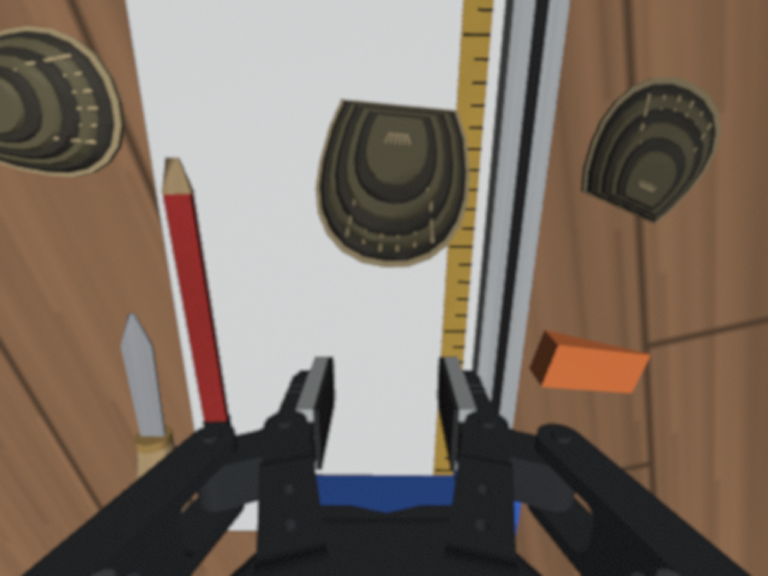

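```bash
python3 - <<'E'
from h import *;import pickle
W=pickle.load(open("c8.pkl","rb"))
q=lambda x,y:((x+.5)/1.5-.5,(y+.5)/1.5-.5)
for n,p in dict(hl=(343,100),hr=(457,110),lip=(391,266),l=(317,190),r=(467,180)).items(): print(n,tb(plane(W,q(*p),.025)).round(1))
E
```

```text
hl [-16.5  85.6]
hr [36.7 81.8]
lip [6.8 6.3]
l [-30.3  44.9]
r [43.7 50.3]
```

arm_command(
  motion=[
    {"x": 0.015, "y": 0.007, "z": 0.006, "roll": 0.01, "fingers": 0.47},
    {"x": 0.03, "y": 0, "z": 0, "roll": 0, "fingers": 0.47},
    {"x": 0.018, "y": 0, "z": 0, "roll": 0, "fingers": 0.47},
    {"x": 0.008, "y": 0, "z": 0, "roll": 0, "fingers": 0.47},
    {"x": 0.002, "y": 0, "z": 0, "roll": 0, "fingers": 0.47},
    {"x": 0, "y": 0, "z": 0, "roll": 0, "fingers": 0.47},
    {"x": 0, "y": 0, "z": 0, "roll": 0, "fingers": 0.47},
  ],
)

```text
clock: 9.28
eef_pos: [0.6027, 0.0008, 0.0178]
tool_rot: [0.561, 0.433, -0.554, 0.437]
ft_force: [1.1, -0.1, -0.5]
grip_width: 0.04
```

```bash
python3 - <<'E'
from h import *
st()
E
```

```text
clk 9.28 tcp [0.6027 0.0008 0.0178] board mm [ 13.  -16.7] F [ 1.1 -0.1 -0.5] w 0.04
tool y [ 0.97  -0.243  0.012] yaw err to bx deg 0.62 x axis [ 0.012  0.001 -1.   ]
```

arm_command(
  motion=[
    {"x": 0.004, "y": -0.004, "z": 0, "roll": 0.011, "fingers": 0.47},
    {"x": 0, "y": 0, "z": 0, "roll": 0, "fingers": 0.47},
    {"x": 0, "y": 0, "z": 0, "roll": 0, "fingers": 0.47},
  ],
)

```text
clock: 9.53
eef_pos: [0.6007, 0.003, 0.0161]
tool_rot: [0.565, 0.429, -0.555, 0.435]
ft_force: [0.6, 1.3, -0.3]
grip_width: 0.0398
```

```bash
python3 - <<'E'
from h import *
st()
E
```

```text
clk 9.53 tcp [0.6007 0.003  0.0161] board mm [ 10.5 -15. ] F [ 0.6  1.3 -0.3] w 0.0398
tool y [ 0.967 -0.253  0.016] yaw err to bx deg 0.0 x axis [ 0.017  0.001 -1.   ]
```

Pushing forward slowly: 8 rows of about 5 mm.

arm_command(
  motion=[
    {"x": 0.002, "y": -0.001, "z": -0.004, "roll": 0, "fingers": 0.47},
    {"x": 0, "y": 0, "z": -0.004, "roll": 0, "fingers": 0.47},
    {"x": 0, "y": 0, "z": -0.004, "roll": 0, "fingers": 0.47},
    {"x": 0, "y": 0, "z": -0.004, "roll": 0, "fingers": 0.47},
    {"x": 0, "y": 0, "z": -0.004, "roll": 0, "fingers": 0.47},
    {"x": 0, "y": 0, "z": -0.004, "roll": 0, "fingers": 0.47},
    {"x": 0, "y": 0, "z": -0.004, "roll": 0, "fingers": 0.47},
    {"x": 0, "y": 0, "z": -0.004, "roll": 0, "fingers": 0.47},
    {"x": 0, "y": 0, "z": 0, "roll": 0, "fingers": 0.47},
  ],
)

```text
clock: 10.28
eef_pos: [0.6099, 0.0375, 0.0163]
tool_rot: [0.566, 0.428, -0.554, 0.436]
ft_force: [-0.1, 0.0, 0.7]
grip_width: 0.04
```

```bash
python3 - <<'E'
from h import *;from workcell import camera
import pickle
st()
c=camera("wrist");cv2.imwrite("pics/w9.png",cv2.resize(c["frame"][:,:,::-1],None,fx=1.5,fy=1.5,interpolation=cv2.INTER_CUBIC));pickle.dump(c,open("c9.pkl","wb"))
E
```

```text
clk 10.28 tcp [0.6099 0.0375 0.0163] board mm [10.6 20.7] F [-0.1  0.   0.7] w 0.04
tool y [ 0.967 -0.254  0.02 ] yaw err to bx deg -0.02 x axis [ 0.021  0.001 -1.   ]
```

View pics/w9.png

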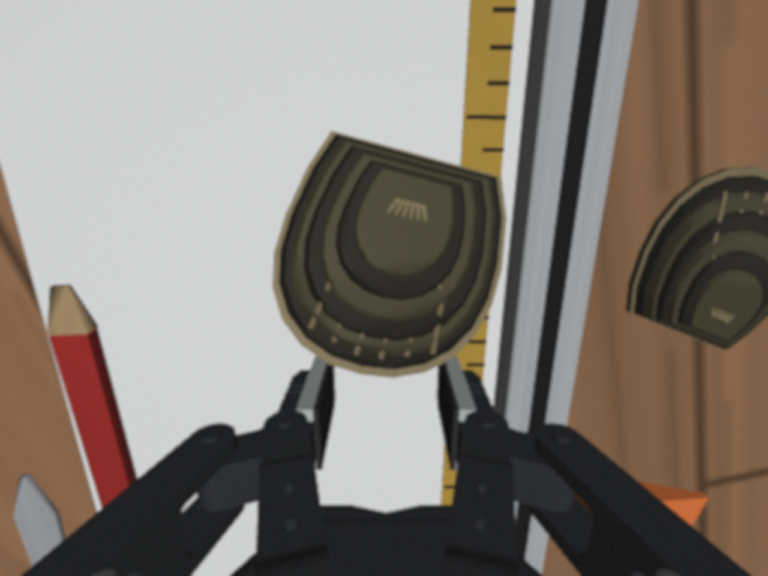

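arm_command(
  motion=[
    {"x": 0, "y": 0, "z": -0.002, "roll": -0.04, "fingers": 0.47},
    {"x": 0, "y": 0, "z": -0.004, "roll": -0.05, "fingers": 0.47},
    {"x": 0, "y": 0, "z": -0.004, "roll": -0.05, "fingers": 0.47},
    {"x": 0, "y": 0.001, "z": -0.004, "roll": -0.05, "fingers": 0.47},
    {"x": 0, "y": 0.001, "z": -0.004, "roll": -0.05, "fingers": 0.47},
    {"x": 0, "y": 0.001, "z": -0.004, "roll": 0, "fingers": 0.47},
    {"x": 0, "y": 0.001, "z": -0.004, "roll": 0, "fingers": 0.47},
    {"x": 0, "y": 0, "z": 0, "roll": 0, "fingers": 0.47},
  ],
)

```text
clock: 11.0
eef_pos: [0.6171, 0.0624, 0.0163]
tool_rot: [0.507, 0.492, -0.497, 0.503]
ft_force: [-0.2, 0.7, -0.5]
grip_width: 0.0402
```

```bash
python3 - <<'E'
from h import *;from workcell import camera
import pickle
st()
c=camera("wrist");cv2.imwrite("pics/w10.png",cv2.resize(c["frame"][:,:,::-1],None,fx=1.5,fy=1.5,interpolation=cv2.INTER_CUBIC));pickle.dump(c,open("c10.pkl","wb"))
E
```

```text
clk 11.0 tcp [0.6171 0.0624 0.0163] board mm [11.4 46.6] F [-0.2  0.7 -0.5] w 0.0402
tool y [ 1.    -0.01   0.021] yaw err to bx deg 14.11 x axis [ 0.021 -0.001 -1.   ]
```

View pics/w10.png

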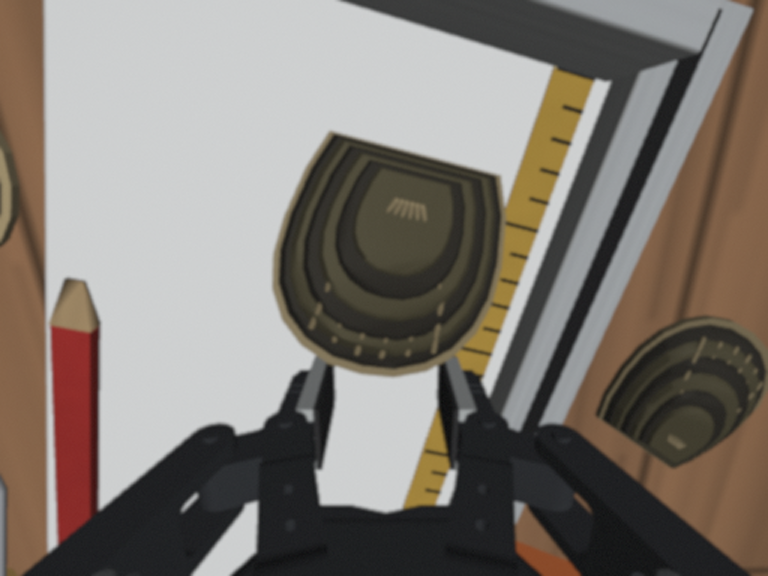

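The shell is held at the same place in the cradle, and its hinge (332,132)-(500,178) is now parallel to the stop's foot (340,0)-(550,68). Next I measure the gap.

```bash
python3 - <<'E'
from h import *;import pickle
W=pickle.load(open("c10.pkl","rb"))
q=lambda x,y:((x+.5)/1.5-.5,(y+.5)/1.5-.5)
for n,p,z in [("hl",(332,133),.025),("hr",(500,178),.025),("lip",(392,376),.025),("foot1",(345,2),.015),("foot2",(550,67),.015)]: print(n,tb(plane(W,q(*p),z)).round(1))
E
```

```text
hl [-24.3 128.9]
hr [ 29.8 128.7]
lip [14.1 52. ]
foot1 [-29.  165.7]
foot2 [ 37.  164.6]
```

arm_command(
  motion=[
    {"x": 0, "y": 0.001, "z": -0.004, "roll": 0, "fingers": 0.47},
    {"x": 0, "y": 0.001, "z": -0.004, "roll": 0, "fingers": 0.47},
    {"x": 0, "y": 0.001, "z": -0.004, "roll": 0, "fingers": 0.47},
    {"x": 0, "y": 0.001, "z": -0.004, "roll": 0, "fingers": 0.47},
    {"x": 0, "y": 0.001, "z": -0.004, "roll": 0, "fingers": 0.47},
    {"x": 0, "y": 0.001, "z": -0.004, "roll": 0, "fingers": 0.47},
    {"x": 0, "y": 0.001, "z": -0.004, "roll": 0, "fingers": 0.47},
    {"x": 0, "y": 0, "z": 0, "roll": 0, "fingers": 0.47},
  ],
)

```text
clock: 11.72
eef_pos: [0.6247, 0.0924, 0.0163]
tool_rot: [0.508, 0.491, -0.498, 0.502]
ft_force: [0.6, -0.1, 0.3]
grip_width: 0.0404
```

```bash
python3 - <<'E'
from h import *
st()
E
```

```text
clk 11.72 tcp [0.6247 0.0924 0.0163] board mm [11.2 77.6] F [ 0.6 -0.1  0.3] w 0.0404
tool y [ 1.    -0.012  0.02 ] yaw err to bx deg 13.97 x axis [ 0.02  -0.002 -1.   ]
```

Moved 31 mm; about 5 mm left. Now small steps.

arm_command(
  motion=[
    {"x": 0, "y": 0.0005, "z": -0.002, "roll": 0, "fingers": 0.47},
    {"x": 0, "y": 0.0005, "z": -0.002, "roll": 0, "fingers": 0.47},
    {"x": 0, "y": 0, "z": 0, "roll": 0, "fingers": 0.47},
  ],
)

```text
clock: 11.97
eef_pos: [0.6259, 0.0971, 0.0163]
tool_rot: [0.508, 0.492, -0.498, 0.502]
ft_force: [-0.3, -0.4, -0.4]
grip_width: 0.0403
```

arm_command(
  motion=[
    {"x": 0, "y": 0.0005, "z": -0.0015, "roll": 0, "fingers": 0.47},
    {"x": 0, "y": 0, "z": 0, "roll": 0, "fingers": 0.47},
  ],
)

```text
clock: 12.13
eef_pos: [0.6258, 0.0974, 0.0161]
tool_rot: [0.507, 0.491, -0.5, 0.503]
ft_force: [-0.5, -1.5, 0.6]
grip_width: 0.0401
```

```bash
python3 - <<'E'
from h import *;from workcell import camera
import pickle
st()
c=camera("wrist");cv2.imwrite("pics/w11.png",cv2.resize(c["frame"][:,:,::-1],None,fx=1.5,fy=1.5,interpolation=cv2.INTER_CUBIC));pickle.dump(c,open("c11.pkl","wb"))
E
```

```text
clk 12.13 tcp [0.6258 0.0974 0.0161] board mm [10.9 82.7] F [-0.5 -1.5  0.6] w 0.0401
tool y [ 1.    -0.013  0.019] yaw err to bx deg 13.95 x axis [ 0.019 -0.005 -1.   ]
```

View pics/w11.png

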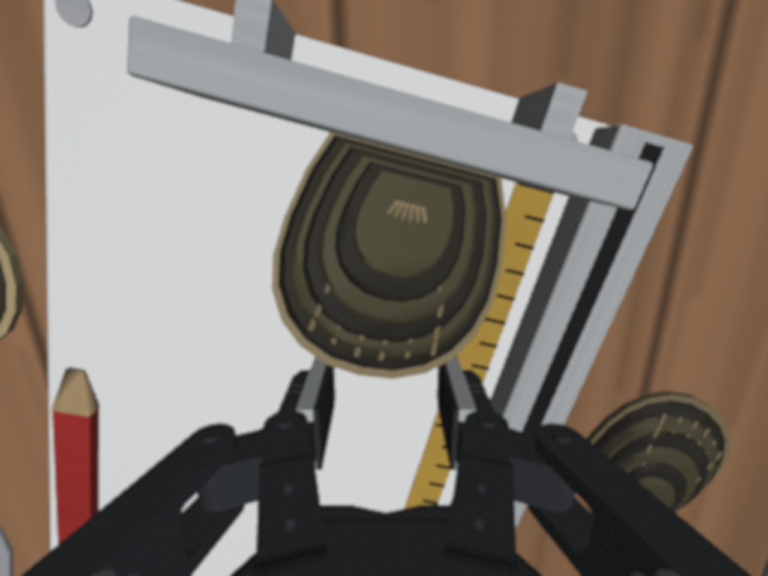

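The hinge meets the stop: motion stalled at TCP y 82.7 mm with about 1.5 N reaction. I give it one more gentle nudge, then back off and go over the jaw.

arm_command(
  motion=[
    {"x": 0, "y": 0.0005, "z": -0.002, "roll": 0, "fingers": 0.47},
    {"x": 0, "y": 0, "z": -0.001, "roll": 0, "fingers": 0.47},
    {"x": 0, "y": 0, "z": 0, "roll": 0, "fingers": 0.47},
  ],
)

```text
clock: 12.43
eef_pos: [0.6259, 0.0974, 0.0161]
tool_rot: [0.506, 0.489, -0.502, 0.503]
ft_force: [-0.5, -1.3, 0.4]
grip_width: 0.0401
```

arm_command(
  motion=[
    {"x": 0, "y": -0.001, "z": 0.003, "roll": 0, "fingers": 0.47},
    {"x": 0, "y": -0.002, "z": 0.006, "roll": 0, "fingers": 0.47},
    {"x": 0, "y": -0.003, "z": 0.012, "roll": 0, "fingers": 0.47},
    {"x": -0.01, "y": -0.007, "z": 0.025, "roll": 0.06, "fingers": 0.47},
    {"x": -0.03, "y": -0.005, "z": 0.025, "roll": 0.06, "fingers": 0.2},
    {"x": -0.03, "y": -0.002, "z": 0.025, "roll": 0.06, "fingers": 0.0},
    {"x": -0.01, "y": 0, "z": 0.03, "roll": 0.06, "fingers": 0.0},
    {"x": 0, "y": 0, "z": 0.03, "roll": 0, "fingers": 0.0},
    {"x": 0, "y": 0, "z": 0, "roll": 0, "fingers": 0.0},
    {"x": 0, "y": 0, "z": 0, "roll": 0, "fingers": 0.0},
  ],
)

```text
clock: 13.27
eef_pos: [0.5814, -0.0631, 0.0988]
tool_rot: [0.566, 0.425, -0.557, 0.435]
ft_force: [0.7, 0.4, 1.4]
grip_width: -0.0001
```

```bash
python3 - <<'E'
from h import *;from workcell import camera
import pickle
st()
c=camera("wrist");cv2.imwrite("pics/w12.png",cv2.resize(c["frame"][:,:,::-1],None,fx=1.5,fy=1.5,interpolation=cv2.INTER_CUBIC));pickle.dump(c,open("c12.pkl","wb"))
c=camera("scene");cv2.imwrite("pics/s12.png",cv2.resize(c["frame"][160:290,200:345,::-1],None,fx=4.5,fy=4.5,interpolation=cv2.INTER_CUBIC))
E
```

```text
clk 13.27 tcp [ 0.5814 -0.0631  0.0988] board mm [  8.6 -83.9] F [0.7 0.4 1.4] w -0.0001
tool y [ 0.965 -0.261  0.02 ] yaw err to bx deg -0.46 x axis [ 0.02  -0.004 -1.   ]
```

View pics/w12.png

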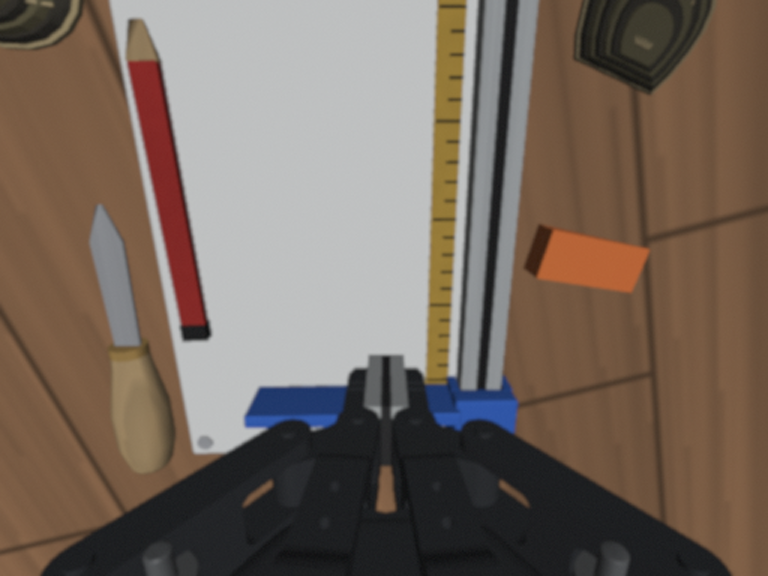

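View pics/s12.png

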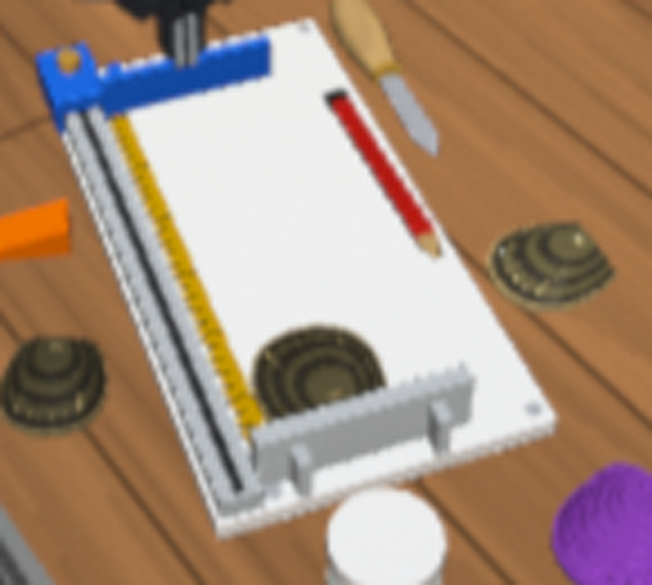

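```bash
python3 - <<'E'
from h import *;import pickle;from workcell import camera
W=pickle.load(open("c12.pkl","rb"));T0=pickle.load(open("c0.pkl","rb"))["top"]
q=lambda x,y:((x+.5)/1.5-.5,(y+.5)/1.5-.5)
tc=lambda x,y:((x+.5)/5+165-.5,(y+.5)/5+120-.5)
for n,p,z in [("blade front top",(262,388),.049),("blade back/top L",(247,415),.049),("foot",(247,426),.017)]: print(n,tb(plane(W,q(*p),z)).round(1))
for n,p in dict(frontL=(613,430),backL=(627,432),frontR=(655,262),knob=(706,208),carrF=(655,200),bowlEdge=(815,385)).items(): print(n,tb(plane(T0,tc(*p),.049)).round(1))
c=camera("top");cv2.imwrite("pics/top12.png",cv2.resize(c["frame"][120:240,165:325,::-1],None,fx=5,fy=5,interpolation=cv2.INTER_CUBIC))
E
```

```text
blade front top [ -54.9 -118.5]
blade back/top L [ -64.8 -135.1]
foot [ -77.9 -165.7]
frontL [ -67.9 -137.1]
backL [ -67.2 -145.1]
frontR [  31.8 -138.4]
knob [  69.  -159.8]
carrF [  66.7 -130.2]
bowlEdge [ -15.9 -243.6]
```

View pics/top12.png

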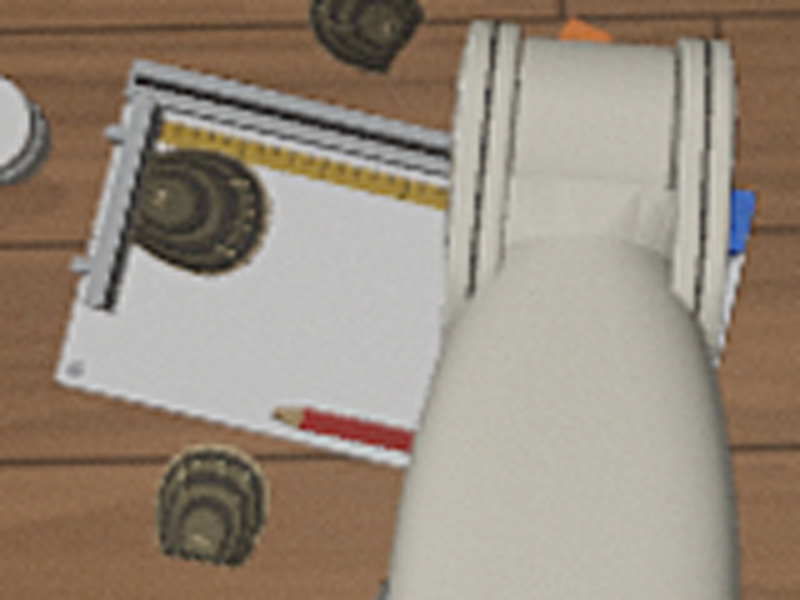

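arm_command(
  motion=[
    {"x": 0, "y": -0.009, "z": 0.03, "roll": -0.008, "fingers": 0.0},
    {"x": 0, "y": -0.009, "z": 0.03, "roll": 0, "fingers": 0.0},
    {"x": 0, "y": 0, "z": 0.02, "roll": 0, "fingers": 0.0},
    {"x": 0, "y": 0, "z": 0, "roll": 0, "fingers": 0.0},
    {"x": 0, "y": 0, "z": 0, "roll": 0, "fingers": 0.0},
  ],
)

```text
clock: 13.83
eef_pos: [0.5434, -0.1289, 0.0937]
tool_rot: [0.56, 0.434, -0.552, 0.44]
ft_force: [0.1, 0.6, 0.7]
grip_width: 0.0
```

```bash
python3 - <<'E'
from h import *;from workcell import camera
st()
c=camera("scene");cv2.imwrite("pics/s13.png",cv2.resize(c["frame"][100:240,170:320,::-1],None,fx=4,fy=4,interpolation=cv2.INTER_CUBIC))
E
```

```text
clk 13.83 tcp [ 0.5434 -0.1289  0.0937] board mm [ -11.5 -157.1] F [0.1 0.6 0.7] w 0.0
tool y [ 0.971 -0.237  0.013] yaw err to bx deg 0.97 x axis [ 0.014  0.    -1.   ]
```

View pics/s13.png

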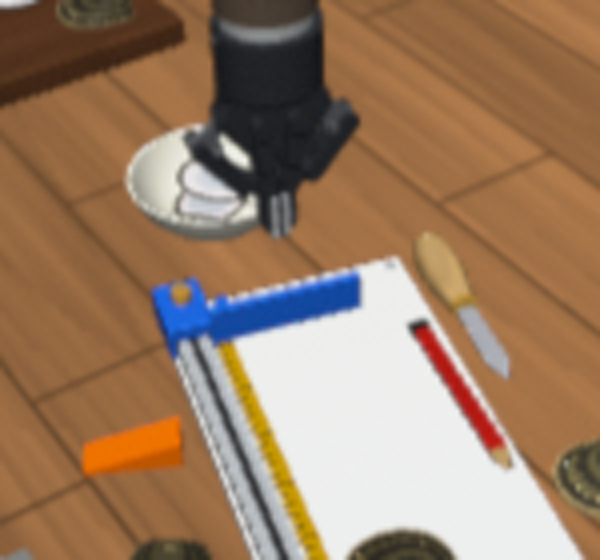

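arm_command(
  motion=[
    {"x": 0, "y": 0, "z": 0.014, "roll": 0.017, "fingers": 0.0},
    {"x": 0, "y": 0, "z": 0.001, "roll": 0, "fingers": 0.0},
    {"x": 0, "y": 0, "z": 0, "roll": 0, "fingers": 0.0},
  ],
)

```text
clock: 14.13
eef_pos: [0.5409, -0.1409, 0.0928]
tool_rot: [0.563, 0.431, -0.555, 0.436]
ft_force: [-0.2, -0.5, -0.1]
grip_width: -0.0001
```

```bash
python3 - <<'E'
from h import *
st()
E
```

```text
clk 14.13 tcp [ 0.5409 -0.1409  0.0928] board mm [ -10.8 -169.4] F [-0.2 -0.5 -0.1] w -0.0001
tool y [ 0.968 -0.249  0.012] yaw err to bx deg 0.27 x axis [ 0.013  0.001 -1.   ]
```

arm_command(
  motion=[
    {"x": 0.015, "y": 0, "z": 0.001, "roll": 0, "fingers": 0.0},
    {"x": 0.02, "y": 0, "z": 0, "roll": 0, "fingers": 0.0},
    {"x": 0.012, "y": 0, "z": 0, "roll": 0, "fingers": 0.0},
    {"x": 0.006, "y": 0, "z": 0, "roll": 0, "fingers": 0.0},
    {"x": 0, "y": 0, "z": 0, "roll": 0, "fingers": 0.0},
    {"x": 0, "y": 0, "z": 0, "roll": 0, "fingers": 0.0},
  ],
)

```text
clock: 14.63
eef_pos: [0.5447, -0.1393, 0.0391]
tool_rot: [0.563, 0.431, -0.553, 0.438]
ft_force: [0.0, 0.1, 0.6]
grip_width: 0.0004
```

```bash
python3 - <<'E'
from h import *;from workcell import camera
st()
c=camera("scene");cv2.imwrite("pics/s14.png",cv2.resize(c["frame"][100:240,170:320,::-1],None,fx=4,fy=4,interpolation=cv2.INTER_CUBIC))
E
```

```text
clk 14.63 tcp [ 0.5447 -0.1393  0.0391] board mm [  -7.5 -166.8] F [0.  0.1 0.6] w 0.0004
tool y [ 0.97  -0.244  0.017] yaw err to bx deg 0.53 x axis [ 0.017  0.001 -1.   ]
```

View pics/s14.png

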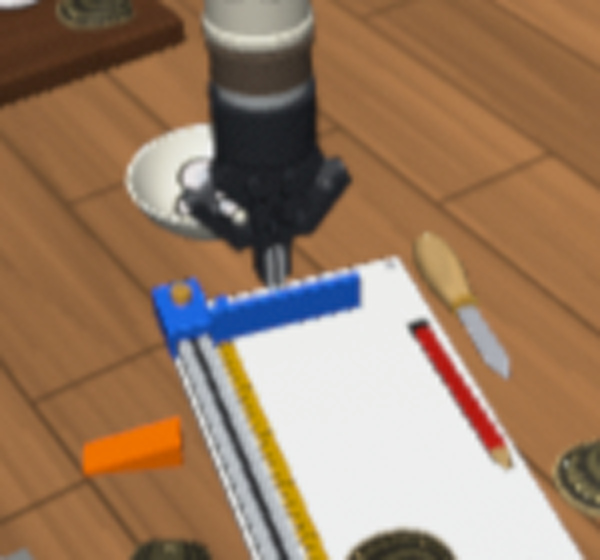

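arm_command(
  motion=[
    {"x": 0.009, "y": -0.002, "z": 0, "roll": 0.01, "fingers": 0.0},
    {"x": 0.002, "y": 0, "z": -0.003, "roll": 0, "fingers": 0.0},
    {"x": 0, "y": 0, "z": -0.005, "roll": 0, "fingers": 0.0},
    {"x": 0, "y": 0, "z": -0.008, "roll": 0, "fingers": 0.0},
    {"x": 0, "y": 0, "z": -0.01, "roll": 0, "fingers": 0.0},
    {"x": 0, "y": 0, "z": -0.01, "roll": 0, "fingers": 0.0},
    {"x": 0, "y": 0, "z": -0.008, "roll": 0, "fingers": 0.0},
    {"x": 0, "y": 0, "z": 0, "roll": 0, "fingers": 0.0},
  ],
)

```text
clock: 15.35
eef_pos: [0.5564, -0.0939, 0.0298]
tool_rot: [0.565, 0.426, -0.556, 0.437]
ft_force: [-0.7, -0.8, 0.4]
grip_width: 0.0001
```

```bash
python3 - <<'E'
from h import *;from workcell import camera
st()
c=camera("scene");cv2.imwrite("pics/s15.png",cv2.resize(c["frame"][130:290,190:340,::-1],None,fx=3.7,fy=3.7,interpolation=cv2.INTER_CUBIC))
E
```

```text
clk 15.35 tcp [ 0.5564 -0.0939  0.0298] board mm [  -7.7 -120. ] F [-0.7 -0.8  0.4] w 0.0001
tool y [ 0.966 -0.257  0.021] yaw err to bx deg -0.19 x axis [ 0.021 -0.004 -1.   ]
```

View pics/s15.png

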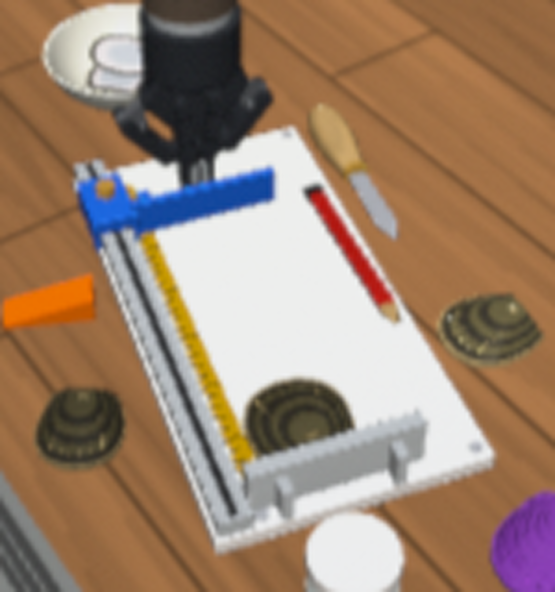

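arm_command(
  motion=[
    {"x": 0, "y": 0, "z": -0.006, "roll": 0, "fingers": 0.0},
    {"x": 0, "y": 0, "z": -0.01, "roll": 0, "fingers": 0.0},
    {"x": 0, "y": 0, "z": -0.01, "roll": 0, "fingers": 0.0},
    {"x": 0, "y": 0, "z": -0.01, "roll": 0, "fingers": 0.0},
    {"x": 0, "y": 0, "z": -0.01, "roll": 0, "fingers": 0.0},
    {"x": 0, "y": 0, "z": -0.01, "roll": 0, "fingers": 0.0},
    {"x": 0, "y": 0, "z": -0.01, "roll": 0, "fingers": 0.0},
    {"x": 0, "y": 0, "z": -0.01, "roll": 0, "fingers": 0.0},
    {"x": 0, "y": 0, "z": -0.01, "roll": 0, "fingers": 0.0},
    {"x": 0, "y": 0, "z": -0.01, "roll": 0, "fingers": 0.0},
    {"x": 0, "y": 0, "z": -0.01, "roll": 0, "fingers": 0.0},
    {"x": 0, "y": 0, "z": -0.01, "roll": 0, "fingers": 0.0},
    {"x": 0, "y": 0, "z": -0.006, "roll": 0, "fingers": 0.0},
    {"x": 0, "y": 0, "z": 0, "roll": 0, "fingers": 0.0},
  ],
)

```text
clock: 16.57
eef_pos: [0.5913, 0.0369, 0.03]
tool_rot: [0.565, 0.425, -0.555, 0.437]
ft_force: [0.6, -3.6, 0.6]
grip_width: 0.0002
```

```bash
python3 - <<'E'
from h import *;from workcell import camera
import pickle
st()
c=camera("scene");cv2.imwrite("pics/s16.png",cv2.resize(c["frame"][130:290,190:340,::-1],None,fx=3.7,fy=3.7,interpolation=cv2.INTER_CUBIC))
c=camera("wrist");pickle.dump(c,open("c16.pkl","wb"));cv2.imwrite("pics/w16.png",cv2.resize(c["frame"][:,:,::-1],None,fx=1.5,fy=1.5,interpolation=cv2.INTER_CUBIC))
E
```

```text
clk 16.57 tcp [0.5913 0.0369 0.03  ] board mm [-7.1 15.4] F [ 0.6 -3.6  0.6] w 0.0002
tool y [ 0.966 -0.256  0.022] yaw err to bx deg -0.15 x axis [ 0.021 -0.005 -1.   ]
```

View pics/s16.png

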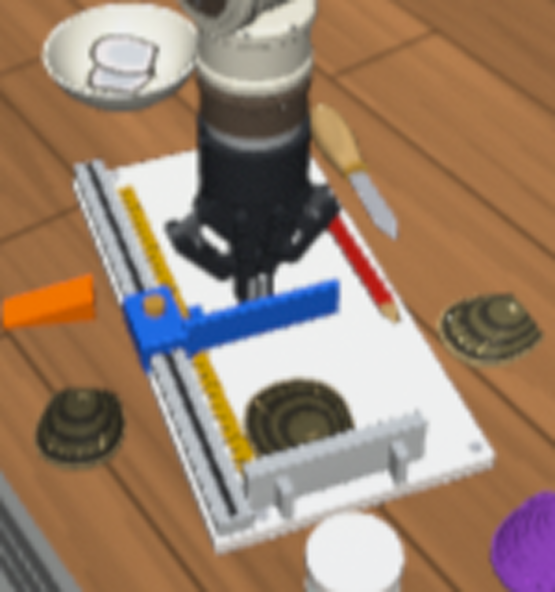

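View pics/w16.png

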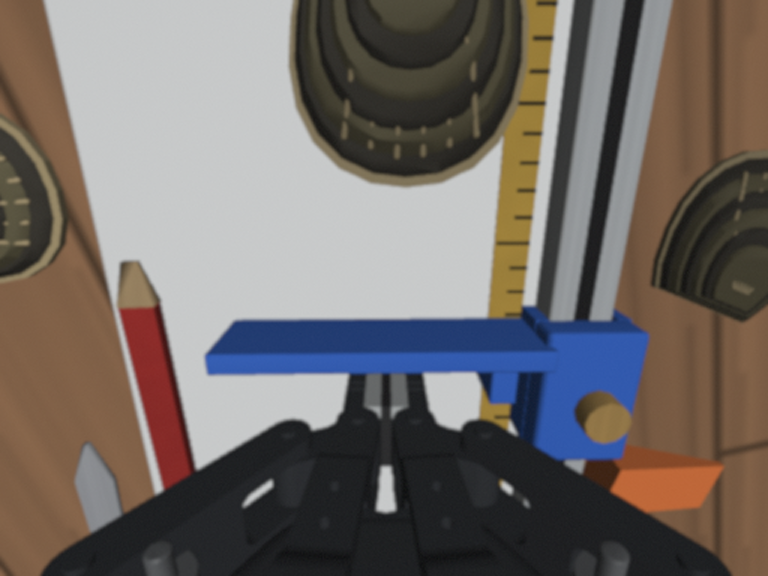

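```bash
python3 - <<'E'
from h import *;import pickle
W=pickle.load(open("c16.pkl","rb"))
q=lambda x,y:((x+.5)/1.5-.5,(y+.5)/1.5-.5)
for n,p,z in [("lip",(405,186),.025),("lipL",(370,180),.025),("front top",(400,320),.049),("back top",(400,352),.049),("back top",(400,373),.049)]: print(n,tb(plane(W,q(*p),z)).round(1))
E
```

```text
lip [ 1.8 87.5]
lipL [-10.4  89.6]
front top [-1.  46.9]
back top [-0.9 35.3]
back top [-0.9 27.4]
```

arm_command(
  motion=[
    {"x": 0, "y": 0, "z": -0.006, "roll": 0, "fingers": 0.0},
    {"x": 0, "y": 0, "z": -0.008, "roll": 0, "fingers": 0.0},
    {"x": 0, "y": 0, "z": -0.008, "roll": 0, "fingers": 0.0},
    {"x": 0, "y": 0, "z": -0.007, "roll": 0, "fingers": 0.0},
    {"x": 0, "y": 0, "z": -0.006, "roll": 0, "fingers": 0.0},
    {"x": 0, "y": 0, "z": -0.003, "roll": 0, "fingers": 0.0},
    {"x": 0, "y": 0, "z": 0, "roll": 0, "fingers": 0.0},
  ],
)

```text
clock: 17.25
eef_pos: [0.6011, 0.0745, 0.03]
tool_rot: [0.565, 0.424, -0.557, 0.436]
ft_force: [-0.4, -2.7, 0.5]
grip_width: 0.0002
```

```bash
python3 - <<'E'
from h import *;from workcell import camera
import pickle
st()
c=camera("wrist");pickle.dump(c,open("c17.pkl","wb"));cv2.imwrite("pics/w17.png",cv2.resize(c["frame"][:,:,::-1],None,fx=1.5,fy=1.5,interpolation=cv2.INTER_CUBIC))
E
```

```text
clk 17.25 tcp [0.6011 0.0745 0.03  ] board mm [-7.2 54.3] F [-0.4 -2.7  0.5] w 0.0002
tool y [ 0.965 -0.26   0.021] yaw err to bx deg -0.38 x axis [ 0.02  -0.006 -1.   ]
```

View pics/w17.png

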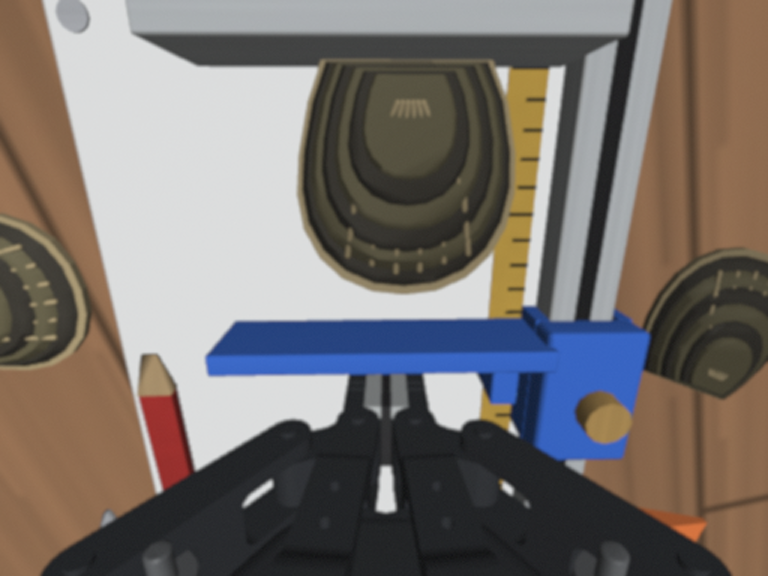

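Hinge flat at the stop (320,60)-(495,62); the lip (405,292) is about 13 mm from the jaw face.

arm_command(
  motion=[
    {"x": 0, "y": 0, "z": -0.003, "roll": 0, "fingers": 0.0},
    {"x": 0, "y": 0, "z": -0.003, "roll": 0, "fingers": 0.0},
    {"x": 0, "y": 0, "z": -0.003, "roll": 0, "fingers": 0.0},
    {"x": 0, "y": 0, "z": -0.002, "roll": 0, "fingers": 0.0},
    {"x": 0, "y": 0, "z": 0, "roll": 0, "fingers": 0.0},
  ],
)

```text
clock: 17.72
eef_pos: [0.6039, 0.0855, 0.03]
tool_rot: [0.565, 0.424, -0.557, 0.436]
ft_force: [-0.8, -1.4, 0.2]
grip_width: 0.0001
```

arm_command(
  motion=[
    {"x": 0, "y": 0, "z": -0.0015, "roll": 0, "fingers": 0.0},
    {"x": 0, "y": 0, "z": 0, "roll": 0, "fingers": 0.0},
  ],
)

```text
clock: 17.88
eef_pos: [0.6044, 0.0872, 0.0301]
tool_rot: [0.566, 0.424, -0.557, 0.436]
ft_force: [0.0, -0.4, -0.1]
grip_width: 0.0001
```

```bash
python3 - <<'E'
from h import *;from workcell import camera
st()
c=camera("wrist");cv2.imwrite("pics/w18.png",cv2.resize(c["frame"][:,:,::-1],None,fx=1.5,fy=1.5,interpolation=cv2.INTER_CUBIC))
E
```

```text
clk 17.88 tcp [0.6044 0.0872 0.0301] board mm [-7.2 67.4] F [ 0.  -0.4 -0.1] w 0.0001
tool y [ 0.965 -0.261  0.02 ] yaw err to bx deg -0.44 x axis [ 0.019 -0.006 -1.   ]
```

View pics/w18.png

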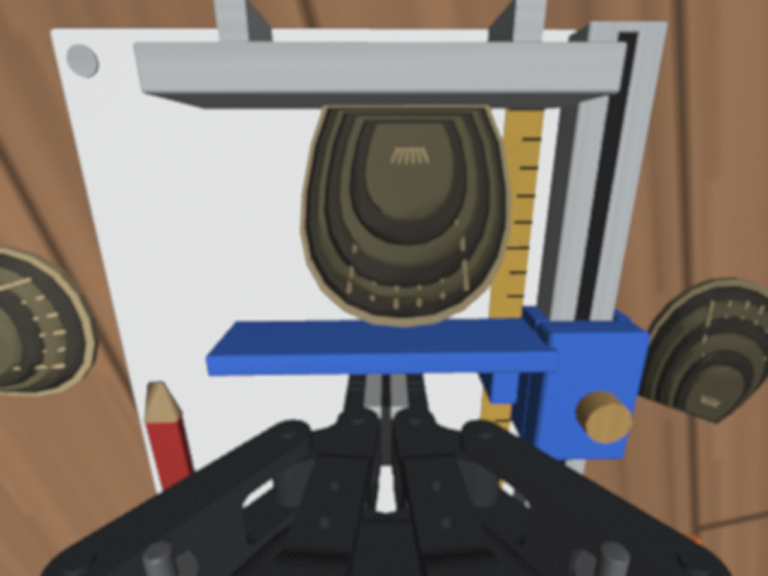

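arm_command(
  motion=[
    {"x": 0, "y": 0, "z": -0.0015, "roll": 0, "fingers": 0.0},
    {"x": 0, "y": 0, "z": 0, "roll": 0, "fingers": 0.0},
  ],
)

```text
clock: 18.1
eef_pos: [0.6046, 0.088, 0.0301]
tool_rot: [0.565, 0.424, -0.558, 0.436]
ft_force: [-1.0, -2.0, 0.7]
grip_width: -0.0001
```

arm_command(
  motion=[
    {"x": 0, "y": 0, "z": -0.0012, "roll": 0, "fingers": 0.0},
    {"x": 0, "y": 0, "z": 0, "roll": 0, "fingers": 0.0},
  ],
)

```text
clock: 18.27
eef_pos: [0.6046, 0.088, 0.0301]
tool_rot: [0.565, 0.423, -0.559, 0.436]
ft_force: [-0.4, -1.3, -0.6]
grip_width: 0.0
```

arm_command(
  motion=[
    {"x": 0, "y": 0, "z": -0.002, "roll": 0, "fingers": 0.0},
    {"x": 0, "y": 0, "z": -0.002, "roll": 0, "fingers": 0.0},
  ],
)

```text
clock: 18.43
eef_pos: [0.6046, 0.0882, 0.0301]
tool_rot: [0.563, 0.421, -0.561, 0.437]
ft_force: [-1.9, -7.9, 3.1]
grip_width: -0.0002
```

```bash
python3 - <<'E'
from h import *;from workcell import camera
import pickle
st()
c=camera("wrist");pickle.dump(c,open("c19.pkl","wb"));cv2.imwrite("pics/w19.png",cv2.resize(c["frame"][50:280,120:390,::-1],None,fx=2.9,fy=2.6,interpolation=cv2.INTER_CUBIC))
E
```

```text
clk 18.43 tcp [0.6046 0.0882 0.0301] board mm [-7.3 68.3] F [-1.9 -7.9  3.1] w -0.0002
tool y [ 0.964 -0.265  0.02 ] yaw err to bx deg -0.67 x axis [ 0.016 -0.017 -1.   ]
```

View pics/w19.png

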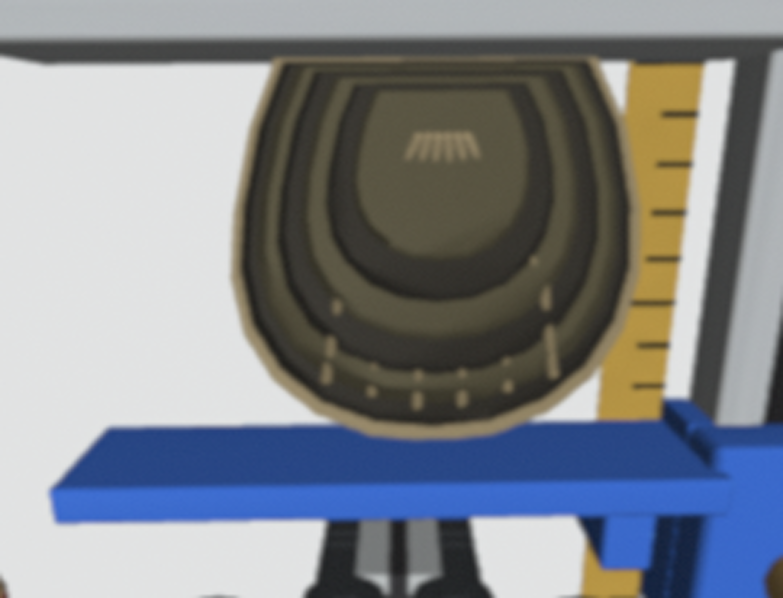

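It stalls at 7.9 N, so the jaw is on the lip and the hinge on the stop. I back away and rise.

arm_command(
  motion=[
    {"x": 0, "y": 0, "z": 0.003, "roll": 0, "fingers": 0.0},
    {"x": 0, "y": 0, "z": 0.008, "roll": 0, "fingers": 0.0},
    {"x": 0, "y": 0, "z": 0.015, "roll": 0, "fingers": 0.0},
    {"x": -0.02, "y": 0, "z": 0.015, "roll": 0, "fingers": 0.0},
    {"x": -0.03, "y": 0, "z": 0.02, "roll": 0, "fingers": 0.0},
    {"x": -0.03, "y": 0, "z": 0.03, "roll": 0, "fingers": 0.0},
    {"x": -0.03, "y": 0, "z": 0.03, "roll": 0, "fingers": 0.0},
    {"x": -0.02, "y": 0, "z": 0.03, "roll": 0, "fingers": 0.0},
    {"x": 0, "y": 0, "z": 0.03, "roll": 0, "fingers": 0.0},
    {"x": 0, "y": 0, "z": 0.02, "roll": 0, "fingers": 0.0},
    {"x": 0, "y": 0, "z": 0, "roll": 0, "fingers": 0.0},
    {"x": 0, "y": 0, "z": 0, "roll": 0, "fingers": 0.0},
  ],
)

```text
clock: 19.48
eef_pos: [0.5456, -0.1145, 0.1673]
tool_rot: [0.566, 0.423, -0.557, 0.437]
ft_force: [0.1, -0.3, -0.3]
grip_width: -0.0001
```

```bash
python3 - <<'E'
from h import *;from workcell import camera
import pickle
st()
for n in("wrist","top","scene"):
    c=camera(n);f=c["frame"][:,:,::-1]
    f=dict(wrist=f,top=f[120:240,165:325],scene=f[150:290,190:340])[n]
    cv2.imwrite(f"pics/{n}20.png",cv2.resize(f,None,fx=dict(wrist=1.5,top=5,scene=4)[n],fy=dict(wrist=1.5,top=5,scene=4)[n],interpolation=cv2.INTER_CUBIC));pickle.dump(c,open(f"{n}20.pkl","wb"))
E
```

```text
clk 19.48 tcp [ 0.5456 -0.1145  0.1673] board mm [ -13.  -142.7] F [ 0.1 -0.3 -0.3] w -0.0001
tool y [ 0.965 -0.261  0.023] yaw err to bx deg -0.46 x axis [ 0.022 -0.009 -1.   ]
```

View pics/top20.png

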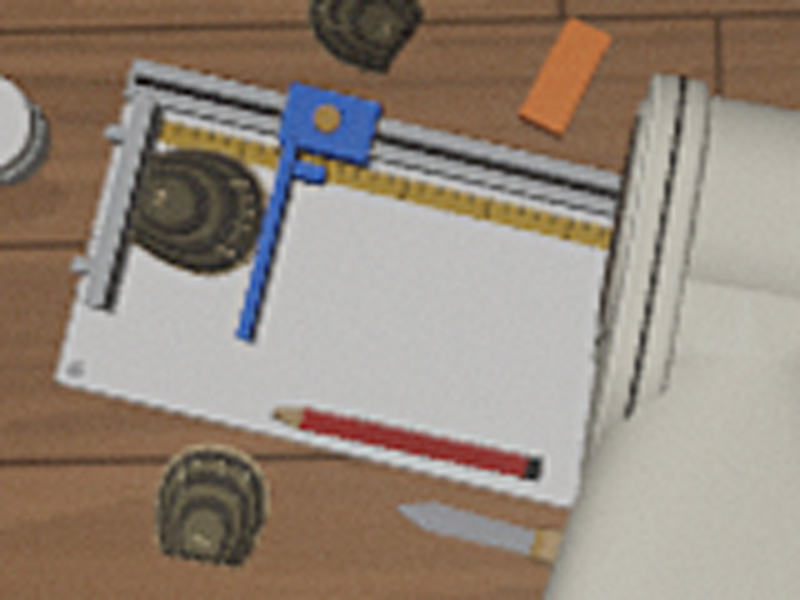

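View pics/scene20.png

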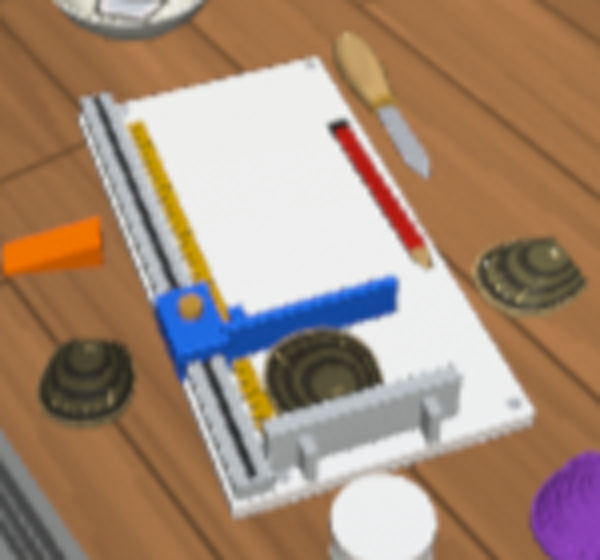

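View pics/wrist20.png

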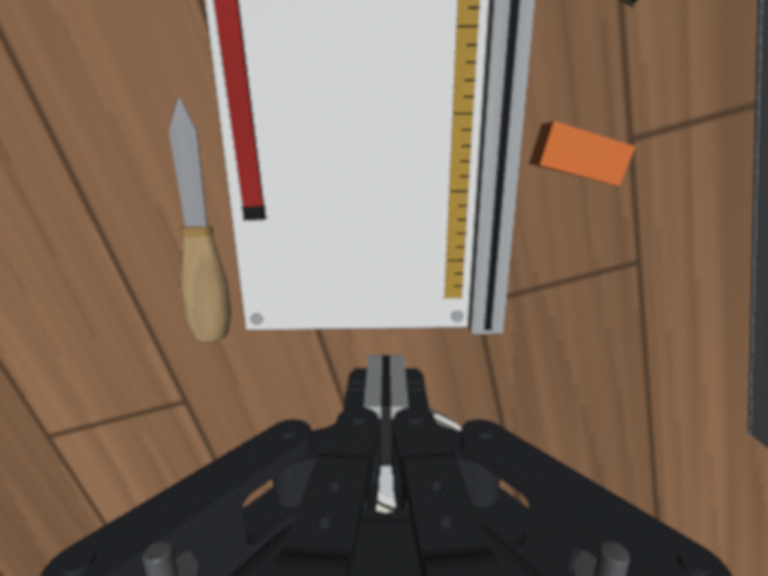

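Jaw on the lip and hinge at the stop; the bystanders in view haven't moved. One number check, then I hand in.

```bash
python3 - <<'E'
from h import *;import pickle
T=pickle.load(open("top20.pkl","rb"))
tc=lambda x,y:((x+.5)/5+165-.5,(y+.5)/5+120-.5)
for n,p,z in [("jaw front tip",(236,335),.049),("jaw front up",(281,158),.049),("lip",(266,215),.025),("stop front top",(112,308),.055)]: print(n,tb(plane(T,tc(*p),z)).round(1))
from workcell import job_done; print(job_done()); st()
E
```

```text
jaw front tip [-65.3  86.4]
jaw front up [40.4 85.7]
lip [ 8.7 89.7]
stop front top [-67.  158.6]
the job is handed in; nothing more can be done
None
the job is handed in; nothing more can be done
```

The oyster's hinge edge is flat against the stop, the blue jaw rests on its lip, and the job is handed in (clock about 19.6 s). No verdict is reported, so this rests on my own checks.

**How it went:** The first push with two spread fingertips turned the shell to about 14°. I pushed the hinge back square with the fingertips, but the next push settled at the same angle. I then turned the gripper 14° the other way, and the shell slid up square to the stop. The jaw followed, pushed on the back of its blade with shut fingers.

**Last checks:**
- **Hinge:** it lies flat along the stop in the wrist view. The push stalled there at about 1.5 N.
- **Jaw:** the push stalled at about 8 N with the lip touching the blade. Its face measures about 86 mm along the board, against 87 mm expected for a 78 mm shell at the stop.
- **Arm and surroundings:** the arm is clear, with no force on the tool. No bystander in view had moved. The arm hid the bowl and part of the knife in the last top view, but the scene view showed the knife and part of the bowl unchanged.

**Readings that disagreed:**
- **Lip:** the last top view put it at about 90 mm, against 87.5 mm from the wrist camera.
- **Stop:** the same view put the top edge of the stop's face at 159 mm. I probably picked the wrong edge, because the wrist view put its foot at 165 mm, as the task states.

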